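Pack up and level a drying board

TASK

Wet lacquer runs unless its drying board lies level: from the sloping rack take the two wooden spacers that together bring the stand's seat up to the height of the working post at its other end, and stack them flat and centred on the seat. Then lay the drying board across the post and the spacers, centred and in line with the stand, so that it lies level, and let go. Leave the other two spacers in the rack and do not disturb the bowl, the jar or the spatula.

Things in the scene. Friction and masses are not known exactly. Their poses are not given: they have to be found in the camera images.
- stand_mid (a point): Levelling stand, fixed to the bench: wooden base 280 x 80 x 12 mm (long side along its x) carrying a working post at its -x end (the end nearer the robot) and a seat block at its +x end, 200 mm apart. This point is half-way between post and seat on the centre line, at the level of the seat's top (32 mm above the bench); x runs from post to seat, z up.
- stand_seat (a point): Centre of the top of the stand's wooden seat block, where spacers are stacked; the top is 66 mm (x) by 38 mm (y), 20 mm above the base and 32 mm above the bench. Same axes as stand_mid.
- stand_post (a point): The place of the working post: its foot, on the top of the stand's base, 12 mm above the bench. Same axes as stand_mid.
- post_a_top (a point): Centre of the flat top of a round steel post, fixed, 30 mm in diameter and 46 mm tall from its foot, so its top is 26 mm higher than a seat top on the same base level. One of the three posts stands on the stand as the working post (at stand_post); the two others are spares standing on a 140 x 50 x 12 mm wooden holder further away, not to be used.
- post_b_top (a point): Centre of the flat top of a round steel post, fixed, 30 mm in diameter and 58 mm tall from its foot, so its top is 38 mm higher than a seat top on the same base level. One of the three posts stands on the stand as the working post (at stand_post); the two others are spares standing on a 140 x 50 x 12 mm wooden holder further away, not to be used.
- post_c_top (a point): Centre of the flat top of a round steel post, fixed, 30 mm in diameter and 76 mm tall from its foot, so its top is 56 mm higher than a seat top on the same base level. One of the three posts stands on the stand as the working post (at stand_post); the two others are spares standing on a 140 x 50 x 12 mm wooden holder further away, not to be used.
- rack_mid (a point): Wooden spacer rack, fixed, 250 mm wide (its y); its upper face is a slope of 30 degrees that falls along the rack's +x (away from the robot), with a low lip 6 mm high along the lower edge. This point is the middle of the sloping face, 50 mm above the bench. Axes: z vertical, x horizontal, the down-slope direction seen from above.
- spacer10_mid (a point): Centre of a loose plain wooden spacer block 60 mm (its x) by 32 mm (its y) by 10 mm thick (its z). It starts lying on the sloping rack face, 60 mm side down the slope against the lip, so its z is square to the slope (30 degrees from vertical, leaning away from the robot); four spacers (10, 16, 22, 34 mm, in any order) lie side by side 62 mm apart. Weighs about 14 g.
- spacer16_mid (a point): Centre of a loose plain wooden spacer block 60 mm (its x) by 32 mm (its y) by 16 mm thick (its z). It starts lying on the sloping rack face, 60 mm side down the slope against the lip, so its z is square to the slope (30 degrees from vertical, leaning away from the robot); four spacers (10, 16, 22, 34 mm, in any order) lie side by side 62 mm apart. Weighs about 23 g.
- spacer22_mid (a point): Centre of a loose plain wooden spacer block 60 mm (its x) by 32 mm (its y) by 22 mm thick (its z). It starts lying on the sloping rack face, 60 mm side down the slope against the lip, so its z is square to the slope (30 degrees from vertical, leaning away from the robot); four spacers (10, 16, 22, 34 mm, in any order) lie side by side 62 mm apart. Weighs about 32 g.
- spacer34_mid (a point): Centre of a loose plain wooden spacer block 60 mm (its x) by 32 mm (its y) by 34 mm thick (its z). It starts lying on the sloping rack face, 60 mm side down the slope against the lip, so its z is square to the slope (30 degrees from vertical, leaning away from the robot); four spacers (10, 16, 22, 34 mm, in any order) lie side by side 62 mm apart. Weighs about 49 g.
- board_mid (a point): Centre (half-way up) of the loose wooden drying board, 280 mm (its x) by 50 mm (its y) by 14 mm thick, about 140 g, starting flat on the bench.
- bowl_mid (a point): Bystander: loose dark lacquered bowl, 120 mm across, 60 mm high; point half-way up its axis.
- jar_mid (a point): Bystander: loose amber glass jar, 64 mm across, 85 mm high; point half-way up its axis.
- spatula_grip (a point): Bystander: loose lacquer spatula, 200 mm long, lying on the bench; point on its handle.
Mind the look-alikes: they are no part of the job. Leave any grey or yellow look-alike of the part that bears spacer22_mid alone. Leave any yellow look-alike of the part that bears spacer34_mid alone.

How it is judged:
By the outcome, as a careful person would: the job done as asked, in the order asked, and still so for the second after the job is handed in, with the robot touching nothing.
It also fails if it takes over 72 s, if anything falls off the work surface, if the arm or the gripper's body presses on something with over 40 N, if the wrist force passes 120 N, or if a joint passes its speed limit or range.

ROBOT

A 7-joint arm with a two-finger parallel gripper is mounted at the origin on the work surface. World frame = base frame: x ahead of the robot, y to its left, z up, the work surface at z = 0. Lengths are in m, angles in rad, forces in N, time in s.
With the tool pointing down it reaches from about 0.4 to 0.85 m from the base axis. Payload 10.4 kg.
Tool frame: the origin (TCP) lies between the finger pads; the fingertips stand tcp_to_tips ahead of it and the grasp point (between the pads) lies 8 mm behind it (tcp_to_tips is the distance from the TCP to the fingertips, in m); z points along the fingers, y is the line along which they close (so a half turn about z gives the same grasp; the last joint's range is limited). The gripper opens to 85 mm and grips with 20 to 120 N. Pads are 22 mm wide; open, the fingers measure 114 mm over their backs; the gripper's body (76 mm by 85 mm) begins 54 mm behind the grasp point. The pads swing forward as they close: fully open they stand 13 mm farther back than shut.
Start: joints at [-1.268, 0.332, -0.065, 1.46, 0.022, 1.35, -0.088], TCP at [0.2, 0.592, 0.242] pointing down, gripper open.
Joint ranges: [-2.6, 2.6], [-0.5, 2.12], [-1.47, 1.34], [0.16, 2.42], [-1.27, 4.41], [0.06, 2.06], [-2.6, 2.6]. Speed limits (rad/s): [2.22, 2.22, 2.79, 2.79, 3.14, 3.14, 3.14].

INTERFACE

Orientations are given as a unit quaternion [x, y, z, w].
In Python, from workcell import * gives the robot as it stands.
- The arm moves only by the tool apply_moves, never from a script. Its argument "rows" is a list of rows, each an object of numbers: "x", "y", "z": the shift along the tool's x, y, z in mm; "ax", "ay", "az": the turn, a rotation vector about the tool's x, y, z in degrees; "gripper": the closure, from 0 (fully open) to 1 (shut). A call has 1 to 5 rows; each row shifts and turns the commanded pose from where the row before left it, along the tool's axes as they then stand; what a row does not reach is not made up. A row lasts 1/12 s, in which the tool goes at most 41.7 mm and 7.16 degrees, less where a joint would pass 70% of its speed; a pose out of reach is approached as far as the arm can. A call with a gripper value outside its range is refused whole. The fingers move at their own pace and stop on an object; "newtons" is the grip in N (left out, the last holds). Time passes only in rows, so rows that do not move let the fingers close. It gives the time, the measured TCP pose, the force, the opening and the grip force at its end, in the units of the state.
- get_obs(): the state, without advancing time (a new reading comes with each control period).
- camera(name): name is "scene" or "top"; returns a dict with "color" (384x512x3 uint8, red, green, blue), "fov_y" (degrees; the focal length in pixels is half the picture's height over the tangent of half this angle, whatever the lens; pixels are square), "cx", "cy" (the principal point, pixels), "k1" (the pictures are not rectified: a ray, as slopes to the right and down, at radius r is drawn at 1 + k1 r^2 times it, then the intrinsics apply), "rvec" (rotation vector, rad) and "tvec" (3), from world to camera coordinates, as OpenCV has them. Camera axes: x right, y down, z forward; pixel columns grow to the right and rows downward; lengths in m; the calibration is good to about 2 mm. A picture is of the moment at which its call begins. There is no depth.
- hand_in(): hands the job in; it is judged then, once.
The state is a dict: "clock": time; "joint_pos": joint angles; "joint_velocities": joint speeds; "tau": joint torques, N m; "position": TCP position; "ee_rot": TCP orientation; "ft_force": force on the tool from outside, world axes, zero at the start; "torque": the same for the moment, N m; "grip_width": opening from 0.0 (shut) to 1.0 (fully open); "grasp_force": force on a finger pad.
Only numpy, scipy, OpenCV 4.12 (cv2) and the standard library are available. Lean on these libraries where they do the work, as an engineer would, in place of code of your own. Each camera call takes 0.05 s, during which the arm holds its last target. There are 200 camera calls.

## Working session

There is one attempt and no reset: what is moved stays moved. The work goes in short steps, Python scripts to look and compute and a tool call to move; the robot and the scene stay as the last step left them, time stands still between calls to the robot, and variables do not carry over. Pictures are saved under pics/ and viewed, at most 10 in all, crops included, and the job is handed in when it is done.

Besides the shell and the picture viewer there is one more tool, called after "Request:" by a JSON object that holds its "method" and its "body", one argument or row to a line. apply_moves: Moves the arm, as the interface text tells. Its arguments: {"type":"object","properties":{"rows":{"type":"array","items":{"type":"object","properties":{"x":{"type":"number"},"y":{"type":"number"},"z":{"type":"number"},"ax":{"type":"number"},"ay":{"type":"number"},"az":{"type":"number"},"gripper":{"type":"number"}}}},"newtons":{"type":"number"}},"required":["rows"]}

```bash
ls; mkdir -p pics; python3 - <<'E'
from workcell import *
import cv2,json
o=get_obs();print(o)
for n in("scene","top"):
    c=camera(n);cv2.imwrite(f"pics/{n}0.png",c["color"][:,:,::-1]);print(n,{k:v for k,v in c.items() if k!="color"})
E
```

```text
pics
{'clock': 0.0, 'joint_pos': array([-1.26761179,  0.3328577 , -0.06473202,  1.46093269,  0.02163233,
        1.34989902, -0.08847834]), 'joint_velocities': array([ 0.00127245,  0.00171704,  0.00182627,  0.00173577, -0.00016863,
        0.00030556, -0.00045662]), 'tau': array([-1.15845678e-04, -6.25426912e+01,  4.89703717e-02, -3.91607344e+01,
        1.61291898e-02,  9.75054310e-03, -2.96046119e-05]), 'position': array([0.19991484, 0.59178927, 0.24152898]), 'ee_rot': array([ 1.62133432e-01,  9.86768595e-01, -6.96336942e-04, -7.08003588e-05]), 'ft_force': array([-1.08158405,  0.6309361 ,  0.1704203 ]), 'torque': array([-0.03073046,  0.00694794,  0.05013294]), 'grasp_force': 0.0, 'grip_width': 0.9974314940316479}
scene {'fov_y': 46.46879815137556, 'cx': 251.24576393693323, 'cy': 195.7698752331657, 'k1': -0.05768342230115408, 'rvec': array([ 1.75322668,  1.96670447, -0.66743597]), 'tvec': array([ 0.10383139, -0.41582165,  1.61630402])}
top {'fov_y': 51.43475016234828, 'cx': 256.6795733393511, 'cy': 200.9113133612959, 'k1': -0.07962463631774064, 'rvec': array([ 2.13946591, -2.18001058,  0.10224246]), 'tvec': array([-0.02343866,  0.60198094,  1.09756951])}
```

View pics/scene0.png

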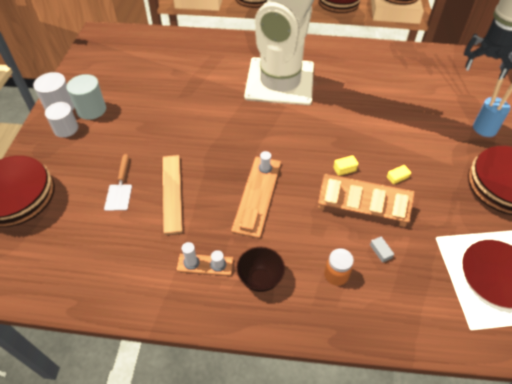

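View pics/top0.png

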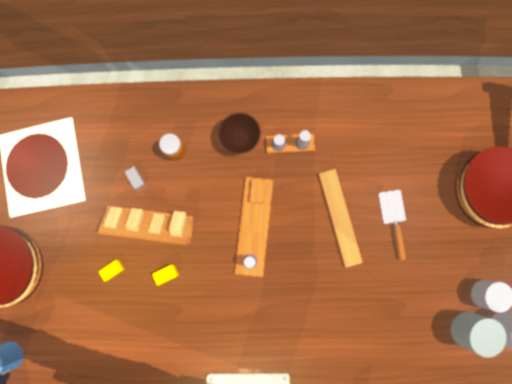

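The scene view shows:
- The stand runs from its post at (265,160) to its seat at (250,220).
- The spare posts are at (189,255) and (217,260).
- The board is at (172,195).
- The rack is at (366,200) with four cream spacers at (333,190), (355,195), (378,201) and (400,206).
- Two yellow look-alikes at (346,165) and (399,174) and a grey one at (382,249) lie on the bench.

In the top view the rack spacers are at (115,218), (136,220), (158,222) and (178,222), the stand is at (254,227), and the board is at (340,218). Only the cream blocks on the rack are candidates. I'll enlarge to tell their thicknesses and the posts apart.

```bash
cat > h.py <<'E'
import numpy as np, cv2
from workcell import *
class Cam:
    def __init__(s,n):
        c=camera(n); s.img=c["color"][:,:,::-1].copy(); s.set(c)
    def set(s,c):
        s.f=s.img.shape[0]/2/np.tan(np.radians(c["fov_y"])/2)
        s.K=np.array([[s.f,0,c["cx"]],[0,s.f,c["cy"]],[0,0,1]]); s.d=np.array([c["k1"],0,0,0,0.])
        s.rv=np.array(c["rvec"]);s.t=np.array(c["tvec"]);s.R=cv2.Rodrigues(s.rv)[0];s.o=-s.R.T@s.t
    def proj(s,P): return cv2.projectPoints(np.float64(P).reshape(-1,3),s.rv,s.t,s.K,s.d)[0].reshape(-1,2)
    def ray(s,uv):
        n=cv2.undistortPoints(np.float64(uv).reshape(-1,1,2),s.K,s.d).reshape(-1,2)
        return np.c_[n,np.ones(len(n))]@s.R
    def onz(s,uv,z):
        r=s.ray(uv); return s.o+r*((z-s.o[2])/r[:,2])[:,None]
def tri(a,ua,b,ub):
    out=[]
    for ra,rb in zip(a.ray(ua),b.ray(ub)):
        l=np.linalg.lstsq(np.c_[ra,-rb],b.o-a.o,rcond=None)[0]
        p,q=a.o+ra*l[0],b.o+rb*l[1]; out.append(np.r_[(p+q)/2,np.linalg.norm(p-q)])
    return np.array(out)
E
python3 - <<'E'
import cv2,numpy as np
s=cv2.imread('pics/scene0.png');t=cv2.imread('pics/top0.png')
R=lambda im,x,y,w,h,W,H:cv2.resize(im[y:y+h,x:x+w],(W,H),interpolation=cv2.INTER_CUBIC)
m=np.zeros((600,800,3),np.uint8)
m[:300,:480]=R(s,312,165,112,70,480,300)      #x4.286
m[:300,480:]=R(s,228,145,64,60,320,300)       #x5
m[300:,:400]=R(t,95,195,100,75,400,300)         #x4
m[300:,400:600]=R(t,230,170,50,75,200,300)      #x4? 
m[300:,600:]=R(s,175,235,66,50,200,300) if 0 else np.pad(R(s,175,235,66,50,200,150),((0,150),(0,0),(0,0)))
m[450:,600:]=R(t,260,125,60,45,200,150)
cv2.imwrite('pics/crop1.png',m)
E
```

```text
(no output)
```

View pics/crop1.png

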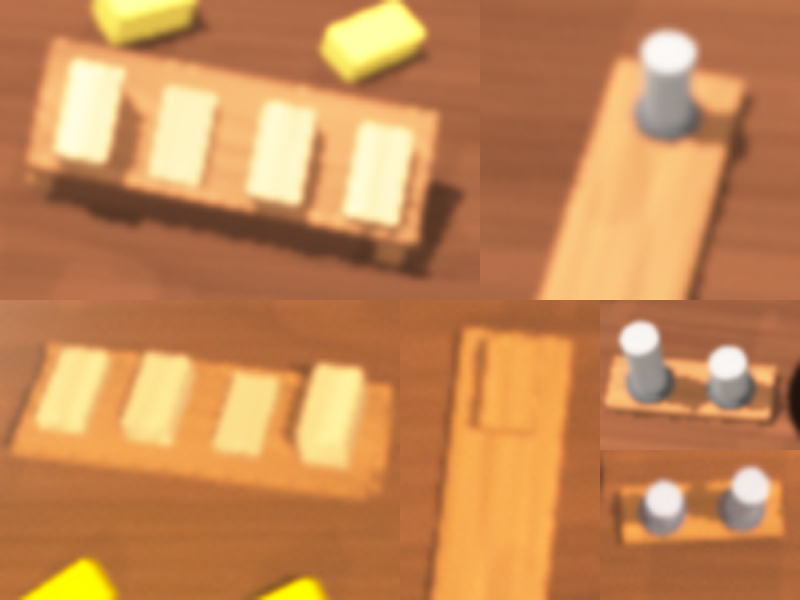

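```bash
python3 - <<'E'
from h import *
A=Cam("scene");B=Cam("top");print(A.o,B.o)
def up(uv,x,y,s): return (np.float64(uv)+.5)/s-.5+np.array([x,y])
# posts: crop-picked tops
pa=np.vstack([up([[668,52]],228,145,5)-[480/5,0], up([[640-600,338-300],[729-600,362-300]],175,235,200/66)])
print(pa)
# refine post tops via bright low-sat mask
def blobs(c,roi,fn,mn=8,k=6):
    x,y,w,h=roi; im=cv2.resize(c.img[y:y+h,x:x+w],None,fx=k,fy=k,interpolation=cv2.INTER_CUBIC)
    m=fn(im).astype(np.uint8); n,l,s,ce=cv2.connectedComponentsWithStats(m)
    o=[((ce[i]+.5)/k-.5+[x,y],s[i,4]/k/k,s[i,2:4]/k) for i in range(1,n) if s[i,4]/k/k>mn]
    return sorted(o,key=lambda q:q[0][0])
def grey(im):
    v=im.min(2); return (v>175)
for nm,c,rois in(("s",A,[(250,145,30,35),(178,238,25,35),(205,245,25,30)]),("t",B,[(236,250,26,24),(266,130,25,25),(293,125,25,25)])):
    for r in rois: print(nm,[(q[0].round(2),round(q[1],1),q[2].round(1)) for q in blobs(c,r,grey)])
for nm,c,r in(("s",A,(318,172,100,52)),("t",B,(98,198,98,50))):
    for th in (100,): 
        f=lambda im:(im[:,:,0]>th) & (im[:,:,2]>190)
        print(nm,[(q[0].round(2),round(q[1],1),q[2].round(1)) for q in blobs(c,r,f,20)])
# column/sample colours along lines through blocks
for nm,c,p in(("s",A,[(333,191),(345,194),(362,185)]),("t",B,[(115,218),(136,220),(126,220),(157,222)])):
    print(nm,[c.img[y,x].tolist() for x,y in p])
E
```

```text
[1.3113303  0.05442257 1.03613625] [ 0.47985747 -0.04838583  1.15541545]
[[265.2   155.   ]
 [187.865 247.205]
 [217.235 255.125]]
s [(array([265.08, 155.39]), np.float64(75.8), array([10.7,  8.7]))]
s [(array([187.5 , 247.61]), np.float64(110.1), array([12.5, 11.3]))]
s [(array([216.55, 255.84]), np.float64(109.5), array([12.3, 11.2]))]
t [(array([249.37, 261.9 ]), np.float64(111.9), array([12. , 12.2]))]
t [(array([278.87, 139.63]), np.float64(89.5), array([10.5, 10.7]))]
t [(array([304.77, 135.59]), np.float64(91.1), array([10.7, 11. ]))]
s [(array([366.08, 196.22]), np.float64(2386.7), array([94.3, 43.7])), (array([397.32, 174.69]), np.float64(124.3), array([22.2,  8.5]))]
t [(array([112.69, 217.3 ]), np.float64(306.0), array([19.3, 22.5])), (array([134.01, 219.44]), np.float64(318.0), array([18.8, 23.8])), (array([156.13, 223.24]), np.float64(255.9), array([17.2, 21.5])), (array([177.35, 223.63]), np.float64(348.0), array([17.2, 26.2]))]
s [[207, 249, 255], [101, 161, 233], [122, 190, 248]]
t [[156, 236, 254], [150, 233, 254], [90, 154, 223], [140, 222, 252]]
```

```bash
cat >> h.py <<'E'
def blobs(c,roi,fn,mn=8,k=6):
    x,y,w,h=roi; im=cv2.resize(c.img[y:y+h,x:x+w],None,fx=k,fy=k,interpolation=cv2.INTER_CUBIC)
    m=fn(im.astype(int)).astype(np.uint8); n,l,s,ce=cv2.connectedComponentsWithStats(m); o=[]
    for i in range(1,n):
        if s[i,4]/k/k<mn: continue
        ct=max(cv2.findContours((l==i).astype(np.uint8),cv2.RETR_EXTERNAL,cv2.CHAIN_APPROX_NONE)[0],key=cv2.contourArea)
        r=cv2.minAreaRect(ct); o.append(dict(c=(ce[i]+.5)/k-.5+[x,y],a=s[i,4]/k/k,box=(cv2.boxPoints(r)+.5)/k-.5+[x,y],wh=np.sort(r[1])/k))
    return sorted(o,key=lambda q:q['c'][0])
E
python3 - <<'E'
from h import *
np.set_printoptions(suppress=True,precision=4)
A=Cam("scene");B=Cam("top")
print(tri(A,[[265.08,155.39],[187.5,247.61],[216.55,255.84]],B,[[249.37,261.9],[304.77,135.59],[278.87,139.63]]))
sa=blobs(A,(318,172,100,52),lambda i:(i[:,:,0]>160)&(i[:,:,1]>210),20)
for th in(115,130,145):
  sb=blobs(B,(98,198,98,50),lambda i:(i[:,:,0]>th)&(i[:,:,2]>200),20)
  print(th,[(q['c'].round(1),q['wh'].round(1)) for q in sb])
print([(q['c'].round(1),q['wh'].round(1)) for q in sa])
sb=blobs(B,(98,198,98,50),lambda i:(i[:,:,0]>130)&(i[:,:,2]>200),20)
if len(sa)==4==len(sb): print(tri(A,[q['c'] for q in sa],B,[q['c'] for q in sb[::-1]]))
# rack outline / stand / board: wood mask
wood=lambda i:(i[:,:,2]>185)&(i[:,:,1]>110)
for nm,c,r,z in(("stand",B,(228,168,52,115),.012),("stand",A,(228,150,60,92),.012),("board",B,(310,160,60,112),.014),("board",A,(155,148,35,95),.014),("rack",B,(90,198,110,52),.05)):
    for q in blobs(c,r,wood,300): print(nm,q['a'],q['wh'],c.onz(q['box'],z)[:,:2].tolist())
E
```

```text
[[ 0.4322 -0.0128  0.0705  0.0006]
 [ 0.7731 -0.1708  0.0886  0.0003]
 [ 0.7711 -0.1009  0.0586  0.0005]]
115 [(array([112.6, 217.2]), array([12.8, 23.1])), (array([133.9, 219.3]), array([13.3, 23.3])), (array([156.1, 223.2]), array([11.4, 21. ])), (array([177.2, 223.4]), array([13.3, 25.3]))]
130 [(array([112.6, 217.1]), array([11.6, 22. ])), (array([133.7, 219.1]), array([11.8, 21.7])), (array([156.1, 223.2]), array([10. , 19.5])), (array([177. , 223.2]), array([11.7, 24.2]))]
145 [(array([112.6, 216.9]), array([10. , 20.2])), (array([135.2, 218.6]), array([ 6.5, 19. ])), (array([178. , 222.1]), array([ 8.8, 21.4]))]
[(array([332.1, 190.2]), array([12.4, 22.4])), (array([354., 196.]), array([11.8, 21.3])), (array([377.1, 199.9]), array([12.3, 22.4])), (array([397.5, 173.6]), array([ 5.8, 16.8])), (array([399.7, 204.7]), array([12.7, 22.2]))]
stand 2845.5833333333335 [ 30.2926 101.1048] [[0.3915978658310725, 0.03591669691283187], [0.6795068015701773, -0.001361182791136624], [0.6675143044394692, -0.08856972212802025], [0.38045436820983614, -0.04930038214167844]]
stand 2157.1111111111
[... 151 characters left out ...]
, [0.6860177485746539, -0.005090978223972115]]
board 2160.4444444444443 [ 48.1787 100.7515] [[0.6844394841987398, -0.2138034077300011], [0.7204371992910854, -0.35120807460786135], [0.4376604109217247, -0.4163686168013823], [0.40426248071905835, -0.28167584939149043]]
board 1533.0555555555557 [26.9147 79.0079] [[0.41435613995356446, -0.364202573333657], [0.4021355358744413, -0.28144583551845725], [0.685899994029773, -0.2137976114245579], [0.6966875011261394, -0.28602464551836493]]
rack 3362.6388888888887 [ 43.7687 105.9616] [[0.4974801041946692, 0.4495464578819697], [0.6211475576181615, 0.44086822446380447], [0.5876390889905421, 0.1372859760793206], [0.46663446074876075, 0.14883977452663227]]
```

```bash
python3 - <<'E'
from h import *
np.set_printoptions(suppress=True,precision=4)
A=Cam("scene");B=Cam("top")
sa=[q for q in blobs(A,(318,172,100,52),lambda i:(i[:,:,0]>160)&(i[:,:,1]>210),20) if q['c'][1]>180]
sb=blobs(B,(98,198,98,50),lambda i:(i[:,:,0]>125)&(i[:,:,2]>200),20)
P=tri(A,[q['c'] for q in sa],B,[q['c'] for q in sb[::-1]]);print(P)
yd=P[3,:2]-P[0,:2];print("spacing",np.linalg.norm(yd)/3, "rack yaw",np.degrees(np.arctan2(-yd[0],yd[1])))
for q in sb:
    for z in(.06,):
        b=B.onz(q['box'],z)[:,:2];e=[b[1]-b[0],b[2]-b[1]];L=max(e,key=np.linalg.norm);print("yaw",np.degrees(np.arctan2(L[1],L[0]))%180,[np.linalg.norm(x) for x in e])
for nm,c,r in(("B",B,(310,160,60,112)),("A",A,(155,148,35,95))):
    for x,y in((340,218),(330,218),(355,218),(318,218)) if nm=="B" else ((172,195),(158,195),(187,195)): print(nm,x,y,c.img[y,x])
    for th in(125,135,145):
      for q in blobs(c,r,lambda i:(i[:,:,1]>th)&(i[:,:,2]>180),300):
        b=c.onz(q['box'],.014)[:,:2];e=[b[1]-b[0],b[2]-b[1]];L=max(e,key=np.linalg.norm);print("board",nm,th,b.mean(0),np.degrees(np.arctan2(L[1],L[0]))%180,[np.linalg.norm(x) for x in e])
E
```

```text
[[0.54   0.1828 0.0712 0.0019]
 [0.5421 0.2448 0.0571 0.0015]
 [0.5537 0.306  0.0637 0.0017]
 [0.5606 0.3675 0.0603 0.0019]]
spacing 0.061959391569998724 rack yaw -6.38998004556561
yaw 160.75750902947672 [np.float64(0.06193070505432946), np.float64(0.03494371856192644)]
yaw 165.48900200003186 [np.float64(0.061675991286789536), np.float64(0.03574959665443522)]
yaw 163.36766832193715 [np.float64(0.055446306402396596), np.float64(0.03011216497281259)]
yaw 167.31113538345247 [np.float64(0.0679915897256067), np.float64(0.03463592920108833)]
B 340 218 [108 192 248]
B 330 218 [ 53  91 141]
B 355 218 [ 63 107 178]
B 318 218 [ 58 105 178]
board B 125 [ 0.5519 -0.2744] 13.528633748878491 [np.float64(0.055607400245107734), np.float64(0.2855059639682048)]
board B 135 [ 0.5518 -0.2742] 13.604305614263978 [np.float64(0.05405852404608201), np.float64(0.28383618179498854)]
board B 145 [ 0.5517 -0.2743] 13.484665789525565 [np.float64(0.05268504507900992), np.float64(0.28234899395127516)]
A 172 195 [143 212 249]
A 158 195 [ 72 108 176]
A 187 195 [ 73 110 178]
board A 125 [ 0.5492 -0.276 ] 13.612400681230712 [np.float64(0.06157415497525248), np.float64(0.2906284526943968)]
board A 135 [ 0.5492 -0.276 ] 13.731997636364186 [np.float64(0.05994679662564566), np.float64(0.2889293246888819)]
board A 145 [ 0.5493 -0.2757] 13.709003692951613 [np.float64(0.05832968341519582), np.float64(0.2866542960583321)]
```

The working post's top is at z = 70.5 mm, and the spares' tops are at 89 and 59 mm. So the working post is post b and needs 38 mm, which is 16 + 22. The heights in rack order from right to left in the top view are 34 (178,222), 10 (158,222), 22 (136,220), 16 (115,218). I want the 22 and 16, both cream and on the rack. The crop above confirms this. Next I'll measure the slope plane and the spacer positions.

```bash
python3 - <<'E'
from h import *
np.set_printoptions(suppress=True,precision=4)
A=Cam("scene");B=Cam("top")
def edge(c,p,q,n=40,half=3.5,ch=1,frm=.05,to=.95):
    # subpixel strongest step along normals of guess line p-q -> fitted points
    p,q=np.float64(p),np.float64(q);d=(q-p)/np.linalg.norm(q-p);nn=np.array([-d[1],d[0]]);s=np.arange(-half,half+.01,.25)
    g=cv2.GaussianBlur(c.img[:,:,ch].astype(np.float32),(0,0),.7);pts=[]
    for a in np.linspace(frm,to,n):
        m=p+a*(q-p);l=m+s[:,None]*nn
        v=cv2.remap(g,l[:,:1].astype(np.float32),l[:,1:].astype(np.float32),cv2.INTER_CUBIC).ravel()
        w=np.abs(np.gradient(v));w[w<.6*w.max()]=0;pts.append(m+(s*w).sum()/w.sum()*nn)
    pts=np.array(pts)
    for _ in range(4):
        vx,vy,x,y=cv2.fitLine(pts.astype(np.float32),cv2.DIST_HUBER,0,.01,.01).ravel();r=(pts-[x,y])@[-vy,vx];pts=pts[np.abs(r)<=max(.3,1.5*np.median(abs(r)))]
    t=(np.array([p,q])-[x,y])@[vx,vy]
    return np.array([x,y])+t[:,None]*[vx,vy],np.abs(r).mean()
ua=lambda x,y:[(x+.5)/4.2857-.5+312,(y+.5)/4.2857-.5+165]
ub=lambda x,y:[(x+.5)/4-.5+95,(y-300+.5)/4-.5+195]
def plane(c,l):
    r=c.ray(l);n=np.cross(r[0],r[1]);return n/np.linalg.norm(n)
def line3(la,lb,z0=None):
    na,nb=plane(A,la),plane(B,lb);d=np.cross(na,nb);d/=np.linalg.norm(d)
    P=np.linalg.lstsq(np.array([na,nb,d]),[na@A.o,nb@B.o,d@np.array([.53,.28,.06])],rcond=None)[0];return P,d
for ch in(0,1):
    la,ra=edge(A,ua(55,38),ua(437,112),half=2.5,ch=ch);lb,rb=edge(B,ub(12,455),ub(368,497),ch=ch)
    P,d=line3(la,lb);d*=np.sign(d[1]);yaw=np.arctan2(-d[0],d[1]);print("high edge",P,d,np.degrees(yaw),ra,rb)
la,_=edge(A,ua(28,165),ua(418,243),half=2);print("lip edge dir at z.02",A.onz(la,.02))
yaw=np.arctan2(-d[0],d[1]);c_,s_=np.cos(yaw),np.sin(yaw);dn=np.array([c_*.866,s_*.866,-.5]);n=np.array([c_*.5,s_*.5,.866]);ey=np.array([-s_,c_,0])
# block corners of top upslope edge in scene crop
for t,e in((34,[(70,60),(125,66)]),(10,[(165,86),(217,92)]),(22,[(265,101),(317,106)]),(16,[(361,122),(413,128)])):
    l,r=edge(A,ua(*e[0]),ua(*e[1]),half=2,frm=.2,to=.8,n=15,ch=0)
    Q=[]
    for w in A.ray(l): Q.append(A.o+w*((P+n*t/1000-A.o)@n)/(w@n))
    m=(Q[0]+Q[1])/2;C=m+dn*.03-n*t/2000
    print(t,"edge->centre",C,"along slope from high edge",(C-P)@dn,"ey",(C-P)@ey,"w",np.linalg.norm(Q[1]-Q[0]))
E
grep -rn "tcp_to_tips" . | head -3; python3 -c "
import workcell;print([k for k in dir(workcell) if k[0]!='_']); print(getattr(workcell,'tcp_to_tips',None))"
```

```text
high edge [0.5005 0.2843 0.071 ] [0.1465 0.9892 0.008 ] -8.42523224558862 0.12273833839898857 0.11257582279021139
high edge [0.4997 0.2845 0.071 ] [ 0.1449  0.9894 -0.0012] -8.330408130567472 0.1097495069540646 0.12092112118864237
lip edge dir at z.02 [[0.5506 0.1497 0.02  ]
 [0.5863 0.4003 0.02  ]]
34 edge->centre [0.5352 0.1825 0.0618] along slope from high edge 0.04784014976026072 ey -0.09574466170370086 w 0.03470677801401151
10 edge->centre [0.5387 0.2447 0.0511] along slope from high edge 0.04834563752510462 ey -0.033678123323838405 w 0.03307033643350608
22 edge->centre [0.5503 0.3059 0.0566] along slope from high edge 0.047869141678951094 ey 0.028552672487221736 w 0.03216380319341192
16 edge->centre [0.5577 0.3672 0.054 ] along slope from high edge 0.04779641299408912 ey 0.09030574877808115 w 0.032315800888015625
['MotionError', 'camera', 'get_obs', 'hand_in', 'tcp_to_tips']
0.011
```

```bash
cat >> h.py <<'E'
from scipy.spatial.transform import Rotation as Ro, Slerp
YR=np.radians(-8.35)
def down(yaw): # tool y along (-sin,cos) of yaw, z down, x back
    y=np.array([-np.sin(yaw),np.cos(yaw),0]);z=np.array([0,0,-1.]);return np.c_[np.cross(y,z),y,z]
c_,s_=np.cos(YR),np.sin(YR);N=np.array([c_*.5,s_*.5,.866]);DN=np.array([c_*.866,s_*.866,-.5]);EY=np.array([-s_,c_,0])
RS=np.c_[np.cross(EY,-N),EY,-N]
def pose():
    o=get_obs();return o["position"],Ro.from_quat(o["ee_rot"]).as_matrix(),o
def plan(wps,mm=38,dg=6.6):
    p,R,o=pose();print("t",round(o["clock"],2))
    for q,S in wps:
        q=np.array(q);v=Ro.from_matrix(R.T@S).as_rotvec();k=max(1,int(np.ceil(max(np.linalg.norm(q-p)*1e3/mm,np.degrees(np.linalg.norm(v))/dg))))
        for i in range(k):
            Ri=R@Ro.from_rotvec(v*i/k).as_matrix();d=Ri.T@(q-p)/k*1e3;w=np.degrees(v/k)
            print({a:round(float(b),1) for a,b in zip(("x","y","z","ax","ay","az"),[*d,*w])})
        print("--");p,R=q,S
E
python3 - <<'E'
from h import *
A=Cam("scene");B=Cam("top")
p,R,o=pose()
print(A.proj([p]),B.proj([p]),"cup",A.onz([[488,132]],0),"stick",A.onz([[508,72]],.2), B.onz([[5,355]],.1))
g=np.array([.5503,.3059,.0566])+N*.001
plan([(g+N*.1,RS),(g,RS)])
E
```

```text
[[483.39896965  73.58874246]] [[ -8.26199995 366.33754464]] cup [[0.17843755 0.70687541 0.        ]] stick [[0.12182443 0.70001351 0.2       ]] [[0.18826582 0.65267392 0.1       ]]
t 0.6
{'x': -33.8, 'y': -10.7, 'z': 7.0, 'ax': 0.2, 'ay': 2.1, 'az': -0.7}
{'x': -33.9, 'y': -11.1, 'z': 5.8, 'ax': 0.2, 'ay': 2.1, 'az': -0.7}
{'x': -34.0, 'y': -11.5, 'z': 4.6, 'ax': 0.2, 'ay': 2.1, 'az': -0.7}
{'x': -34.0, 'y': -11.9, 'z': 3.3, 'ax': 0.2, 'ay': 2.1, 'az': -0.7}
{'x': -33.9, 'y': -12.4, 'z': 2.1, 'ax': 0.2, 'ay': 2.1, 'az': -0.7}
{'x': -33.8, 'y': -12.8, 'z': 0.9, 'ax': 0.2, 'ay': 2.1, 'az': -0.7}
{'x': -33.6, 'y': -13.2, 'z': -0.3, 'ax': 0.2, 'ay': 2.1, 'az': -0.7}
{'x': -33.4, 'y': -13.6, 'z': -1.5, 'ax': 0.2, 'ay': 2.1, 'az': -0.7}
{'x': -33.2, 'y': -14.1, 'z': -2.7, 'ax': 0.2, 'ay': 2.1, 'az': -0.7}
{'x': -32.9, 'y': -14.5, 'z': -3.9, 'ax': 0.2, 'ay': 2.1, 'az': -0.7}
{'x': -32.5, 'y': -14.9, 'z': -5.1, 'ax': 0.2, 'ay': 2.1, 'az': -0.7}
{'x': -32.1, 'y': -15.3, 'z': -6.2, 'ax': 0.2, 'ay': 2.1, 'az': -0.7}
{'x': -31.7, 'y': -15.8, 'z': -7.4, 'ax': 0.2, 'ay': 2.1, 'az': -0.7}
{'x': -31.2, 'y': -16.2, 'z': -8.5, 'ax': 0.2, 'ay': 2.1, 'az': -0.7}
--
{'x': 0.0, 'y': -0.0, 'z': 33.3, 'ax': -0.0, 'ay': 0.0, 'az': 0.0}
{'x': 0.0, 'y': -0.0, 'z': 33.3, 'ax': -0.0, 'ay': 0.0, 'az': 0.0}
{'x': 0.0, 'y': -0.0, 'z': 33.3, 'ax': -0.0, 'ay': 0.0, 'az': 0.0}
--
```

Request:
{"method": "apply_moves", "body": {
  "rows": [
    {"x":-34,"y":-11,"z":7,"ay":2.1,"az":-0.7,"gripper":0.39},
    {"x":-34,"y":-11,"z":6,"ay":2.1,"az":-0.7,"gripper":0.39},
    {"x":-34,"y":-11.5,"z":4.5,"ay":2.1,"az":-0.7,"gripper":0.39},
    {"x":-34,"y":-12,"z":3.5,"ay":2.1,"az":-0.7,"gripper":0.39},
    {"x":-34,"y":-12.5,"z":2,"ay":2.1,"az":-0.7,"gripper":0.39}
  ]
}}

```text
invalid input at $.rows[0]: expected keys x, y, z, ax, ay, az, gripper
```

Request:
{"method": "apply_moves", "body": {
  "rows": [
    {"x":-34,"y":-13,"z":1,"ay":2.1,"az":-0.7,"gripper":0.39},
    {"x":-33.5,"y":-13,"ay":2.1,"az":-0.7,"gripper":0.39},
    {"x":-33.5,"y":-13.5,"z":-1.5,"ay":2.1,"az":-0.7,"gripper":0.39},
    {"x":-33,"y":-14,"z":-2.5,"ay":2.1,"az":-0.7,"gripper":0.39},
    {"x":-33,"y":-14.5,"z":-4,"ay":2.1,"az":-0.7,"gripper":0.39}
  ]
}}

```text
invalid input at $.rows[0]: expected keys x, y, z, ax, ay, az, gripper
```

Request:
{"method": "apply_moves", "body": {
  "rows": [
    {"x":-32.5,"y":-15,"z":-5,"ay":2.1,"az":-0.7,"gripper":0.39},
    {"x":-32,"y":-15,"z":-6,"ay":2.1,"az":-0.7,"gripper":0.39},
    {"x":-32,"y":-16,"z":-7.5,"ay":2.1,"az":-0.7,"gripper":0.39},
    {"x":-31,"y":-16,"z":-8.5,"ay":2.1,"az":-0.7,"gripper":0.39},
    {"gripper":0.39}
  ]
}}

```text
invalid input at $.rows[0]: expected keys x, y, z, ax, ay, az, gripper
```

```bash
cat > /tmp/a.py <<'E'
from h import *
g=np.array([.5503,.3059,.0566])+N*.001
plan([(g+N*.05,RS),(g,RS)]);print(get_obs()["grip_width"])
E
PYTHONPATH=. python3 /tmp/a.py
```

```text
Traceback (most recent call last):
  File "h.py", line 1, in <module>
    import numpy as np, cv2
ModuleNotFoundError: No module named 'cv2'
```

Request:
{"method": "apply_moves", "body": {
  "rows": [
    {"x":-34,"y":-11,"z":7,"ax":0,"ay":2.1,"az":-0.7,"gripper":0.39},
    {"x":-34,"y":-11,"z":6,"ax":0,"ay":2.1,"az":-0.7,"gripper":0.39},
    {"x":-34,"y":-11.5,"z":4.5,"ax":0,"ay":2.1,"az":-0.7,"gripper":0.39},
    {"x":-34,"y":-12,"z":3.5,"ax":0,"ay":2.1,"az":-0.7,"gripper":0.39},
    {"x":-34,"y":-12.5,"z":2,"ax":0,"ay":2.1,"az":-0.7,"gripper":0.39}
  ]
}}

```text
clock: 1.02
position: [0.3446, 0.4858, 0.207]
ee_rot: [0.131, 0.987, 0.016, -0.091]
ft_force: [0.8, -0.1, -0.3]
grip_width: 0.607
grasp_force: 0.0
```

Request:
{"method": "apply_moves", "body": {
  "rows": [
    {"x":-34,"y":-13,"z":1,"ax":0,"ay":2.1,"az":-0.7,"gripper":0.39},
    {"x":-33.5,"y":-13,"z":0,"ax":0,"ay":2.1,"az":-0.7,"gripper":0.39},
    {"x":-33.5,"y":-13.5,"z":-1.5,"ax":0,"ay":2.1,"az":-0.7,"gripper":0.39},
    {"x":-33,"y":-14,"z":-2.5,"ax":0,"ay":2.1,"az":-0.7,"gripper":0.39},
    {"x":-33,"y":-14.5,"z":-4,"ax":0,"ay":2.1,"az":-0.7,"gripper":0.39}
  ]
}}

```text
clock: 1.43
position: [0.4873, 0.381, 0.1705]
ee_rot: [0.099, 0.978, 0.03, -0.18]
ft_force: [0.1, 0.6, 0.1]
grip_width: 0.611
grasp_force: 0.0
```

Request:
{"method": "apply_moves", "body": {
  "rows": [
    {"x":-32.5,"y":-15,"z":-5,"ax":0,"ay":2.1,"az":-0.7,"gripper":0.39},
    {"x":-32,"y":-15,"z":-6,"ax":0,"ay":2.1,"az":-0.7,"gripper":0.39},
    {"x":-32,"y":-16,"z":-7.5,"ax":0,"ay":2.1,"az":-0.7,"gripper":0.39},
    {"x":-31,"y":-16,"z":-8.5,"ax":0,"ay":2.1,"az":-0.7,"gripper":0.39},
    {"x":0,"y":0,"z":0,"ax":0,"ay":0,"az":0,"gripper":0.39}
  ]
}}

```text
clock: 1.85
position: [0.604, 0.2895, 0.1346]
ee_rot: [0.078, 0.964, 0.038, -0.253]
ft_force: [-0.1, -1.9, -2.3]
grip_width: 0.609
grasp_force: 0.0
```

```bash
python3 - <<'E'
from h import *
g=np.array([.5503,.3059,.0566])+N*.001
plan([(g+N*.05,RS),(g,RS)]);print(get_obs()["grip_width"])
E
```

```text
t 1.85
{'x': 4.7, 'y': 3.3, 'z': 22.3, 'ax': 1.2, 'ay': 0.2, 'az': -0.1}
{'x': 4.6, 'y': 3.8, 'z': 22.2, 'ax': 1.2, 'ay': 0.2, 'az': -0.1}
--
{'x': 0.0, 'y': 0.0, 'z': 25.0, 'ax': -0.0, 'ay': 0.0, 'az': 0.0}
{'x': 0.0, 'y': 0.0, 'z': 25.0, 'ax': -0.0, 'ay': 0.0, 'az': 0.0}
--
0.6088208911985927
```

Request:
{"method": "apply_moves", "body": {
  "rows": [
    {"x":4.7,"y":3.5,"z":22,"ax":1.2,"ay":0.2,"az":-0.1,"gripper":0.39},
    {"x":4.6,"y":3.8,"z":22,"ax":1.2,"ay":0.2,"az":-0.1,"gripper":0.39},
    {"x":0,"y":0,"z":0,"ax":0,"ay":0,"az":0,"gripper":0.39}
  ]
}}

```text
clock: 2.1
position: [0.5681, 0.3133, 0.1042]
ee_rot: [0.064, 0.964, 0.02, -0.258]
ft_force: [-0.5, 0.9, -0.9]
grip_width: 0.609
grasp_force: 0.0
```

```bash
python3 - <<'E'
from h import *
g=np.array([.5503,.3059,.0566])+N*.001
plan([(g,RS)])
A=Cam("scene");im=cv2.resize(A.img[90:240,300:430],None,fx=4,fy=4,interpolation=cv2.INTER_CUBIC);cv2.imwrite("pics/near1.png",im)
E
```

```text
t 2.1
{'x': -4.7, 'y': -5.0, 'z': 24.3, 'ax': -0.0, 'ay': 0.0, 'az': 0.4}
{'x': -4.7, 'y': -5.0, 'z': 24.3, 'ax': -0.0, 'ay': 0.0, 'az': 0.4}
--
```

View pics/near1.png

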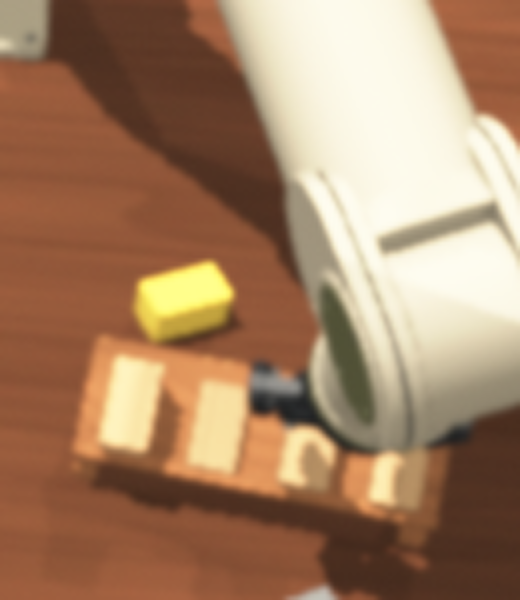

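The view shows the gripper at crop (300,395), above the 22 mm spacer at (305,455), with the other three undisturbed. The measured pose lags behind the command, so I'll let it settle.

Request:
{"method": "apply_moves", "body": {
  "rows": [
    {"x":0,"y":0,"z":0,"ax":0,"ay":0,"az":0,"gripper":0.39},
    {"x":0,"y":0,"z":0,"ax":0,"ay":0,"az":0,"gripper":0.39}
  ]
}}

```text
clock: 2.32
position: [0.5727, 0.3106, 0.1087]
ee_rot: [0.066, 0.965, 0.022, -0.254]
ft_force: [-0.5, 0.6, 0.9]
grip_width: 0.611
grasp_force: 0.0
```

```bash
python3 - <<'E'
from h import *
g=np.array([.5503,.3059,.0566])+N*.001
plan([(g,RS)]);print(get_obs()["joint_velocities"].round(3))
E
```

```text
t 2.32
{'x': -3.5, 'y': -4.1, 'z': 27.5, 'ax': 0.1, 'ay': 0.2, 'az': 0.3}
{'x': -3.6, 'y': -4.0, 'z': 27.5, 'ax': 0.1, 'ay': 0.2, 'az': 0.3}
--
[ 0.004 -0.005  0.005 -0.004  0.001 -0.002 -0.001]
```

Request:
{"method": "apply_moves", "body": {
  "rows": [
    {"x":-7,"y":-8,"z":15,"ax":0.2,"ay":0.4,"az":0.6,"gripper":0.39},
    {"x":0,"y":0,"z":20,"ax":0,"ay":0,"az":0,"gripper":0.39},
    {"x":0,"y":0,"z":12,"ax":0,"ay":0,"az":0,"gripper":0.39},
    {"x":0,"y":0,"z":0,"ax":0,"ay":0,"az":0,"gripper":0.39},
    {"x":0,"y":0,"z":0,"ax":0,"ay":0,"az":0,"gripper":0.39}
  ]
}}

```text
clock: 2.73
position: [0.5534, 0.3057, 0.0637]
ee_rot: [0.07, 0.963, 0.019, -0.259]
ft_force: [0.5, 0.2, 1.0]
grip_width: 0.611
grasp_force: 0.0
```

```bash
python3 - <<'E'
from h import *
g=np.array([.5503,.3059,.0566])+N*.001
plan([(g,RS)])
E
```

```text
t 2.73
{'x': -0.9, 'y': -0.2, 'z': 6.7, 'ax': -0.0, 'ay': -0.1, 'az': -0.0}
--
```

Request:
{"method": "apply_moves", "body": {
  "rows": [
    {"x":-0.9,"y":0,"z":6.5,"ax":0,"ay":0,"az":0,"gripper":0.39},
    {"x":0,"y":0,"z":0,"ax":0,"ay":0,"az":0,"gripper":0.39},
    {"x":0,"y":0,"z":0,"ax":0,"ay":0,"az":0,"gripper":1},
    {"x":0,"y":0,"z":0,"ax":0,"ay":0,"az":0,"gripper":1},
    {"x":0,"y":0,"z":0,"ax":0,"ay":0,"az":0,"gripper":1}
  ],
  "newtons": 35
}}

```text
clock: 3.15
position: [0.5515, 0.3062, 0.0581]
ee_rot: [0.07, 0.963, 0.019, -0.258]
ft_force: [2.0, 0.8, 3.6]
grip_width: 0.37
grasp_force: 36.5
```

Request:
{"method": "apply_moves", "body": {
  "rows": [
    {"x":0,"y":0,"z":0,"ax":0,"ay":0,"az":0,"gripper":1},
    {"x":0,"y":0,"z":0,"ax":0,"ay":0,"az":0,"gripper":1}
  ]
}}

```text
clock: 3.32
position: [0.5515, 0.3062, 0.058]
ee_rot: [0.07, 0.963, 0.019, -0.258]
ft_force: [1.0, 0.6, 4.8]
grip_width: 0.364
grasp_force: 36.2
```

```bash
cat >> h.py <<'E'
def edge(c,p,q,n=40,half=3.5,ch=1,frm=.05,to=.95):
    p,q=np.float64(p),np.float64(q);d=(q-p)/np.linalg.norm(q-p);nn=np.array([-d[1],d[0]]);s=np.arange(-half,half+.01,.25)
    g=cv2.GaussianBlur(c.img[:,:,ch].astype(np.float32),(0,0),.7);pts=[]
    for a in np.linspace(frm,to,n):
        m=p+a*(q-p);l=m+s[:,None]*nn
        v=cv2.remap(g,l[:,:1].astype(np.float32),l[:,1:].astype(np.float32),cv2.INTER_CUBIC).ravel()
        w=np.abs(np.gradient(v));w[w<.6*w.max()]=0;pts.append(m+(s*w).sum()/w.sum()*nn)
    pts=np.array(pts)
    for _ in range(4):
        vx,vy,x,y=cv2.fitLine(pts.astype(np.float32),cv2.DIST_HUBER,0,.01,.01).ravel();r=(pts-[x,y])@[-vy,vx];pts=pts[np.abs(r)<=max(.3,1.5*np.median(abs(r)))]
    t=(np.array([p,q])-[x,y])@[vx,vy]
    return np.array([x,y])+t[:,None]*[vx,vy],np.abs(r).mean()
def rectz(c,corners3,half=2.5,ch=1):
    # refine rectangle (ordered 3D corners guess, same z) by its 4 edges -> corners xy on that z
    z=corners3[0][2];uv=c.proj(corners3);L=[]
    for i in range(4):
        l,r=edge(c,uv[i],uv[(i+1)%4],half=half,ch=ch,frm=.12,to=.88);w=c.onz(l,z)[:,:2]
        L.append(np.cross([*w[0],1],[*w[1],1]))
    P=[np.cross(L[i-1],L[i]) for i in range(4)];return np.array([p[:2]/p[2] for p in P])
def rect3(c,yaw,l,w,z):
    e=np.array([np.cos(yaw),np.sin(yaw)]);f=np.array([-e[1],e[0]]);c=np.array(c)
    return np.array([[*(c+a*l/2*e+b*w/2*f),z] for a,b in((1,1),(1,-1),(-1,-1),(-1,1))])
def desc(P): 
    v=(P[0]+P[1]-P[2]-P[3])/2;u=(P[0]+P[3]-P[1]-P[2])/2
    return P.mean(0).round(4),np.degrees(np.arctan2(v[1],v[0])).round(2),np.degrees(np.arctan2(-u[0],u[1])).round(2),np.linalg.norm(v).round(4),np.linalg.norm(u).round(4)
E
python3 - <<'E'
from h import *
A=Cam("scene");B=Cam("top")
for c in(B,A):
    for ch in(0,1): print("stand",desc(rectz(c,rect3((.5306,-.0258),np.radians(-7.4),.28,.08,.012),ch=ch,half=3)))
    print("seat",desc(rectz(c,rect3((.631,-.0385),np.radians(-7.4),.066,.038,.032),ch=0,half=2)))
    print("board",desc(rectz(c,rect3((.5505,-.275),np.radians(13.6),.28,.05,.014),ch=1,half=3)))
E
```

```text
stand (array([ 0.5317, -0.0252]), np.float64(-7.69), np.float64(-7.08), np.float64(0.2797), np.float64(0.0789))
stand (array([ 0.5316, -0.0251]), np.float64(-7.46), np.float64(-6.86), np.float64(0.2799), np.float64(0.0796))
seat (array([ 0.6329, -0.0374]), np.float64(-13.22), np.float64(-11.28), np.float64(0.0688), np.float64(0.037))
board (array([ 0.5516, -0.2734]), np.float64(13.87), np.float64(14.91), np.float64(0.2804), np.float64(0.0503))
stand (array([ 0.5294, -0.0258]), np.float64(-7.26), np.float64(-3.99), np.float64(0.2768), np.float64(0.0796))
stand (array([ 0.5292, -0.0257]), np.float64(-7.28), np.float64(-4.65), np.float64(0.2778), np.float64(0.08))
seat (array([ 0.6295, -0.036 ]), np.float64(-6.56), np.float64(-7.16), np.float64(0.0649), np.float64(0.0329))
board (array([ 0.5498, -0.2744]), np.float64(14.19), np.float64(13.96), np.float64(0.2808), np.float64(0.0506))
```

```bash
python3 - <<'E'
from h import *
p,R,o=pose();D=down(np.radians(-7.45))
t=np.array([.6305,-.038,.0448+.07])-D[:,0]*.0003
plan([(p+N*.08+np.array([0,0,.02]),R),(t,D)],dg=5)
E
```

```text
t 3.42
{'x': 3.3, 'y': 0.0, 'z': -32.4, 'ax': 0.0, 'ay': 0.0, 'az': 0.0}
{'x': 3.3, 'y': 0.0, 'z': -32.4, 'ax': 0.0, 'ay': 0.0, 'az': 0.0}
{'x': 3.3, 'y': 0.0, 'z': -32.4, 'ax': 0.0, 'ay': 0.0, 'az': 0.0}
--
{'x': -9.3, 'y': -32.9, 'z': -1.6, 'ax': 0.0, 'ay': -3.0, 'az': -0.1}
{'x': -9.3, 'y': -32.9, 'z': -1.1, 'ax': 0.0, 'ay': -3.0, 'az': -0.1}
{'x': -9.3, 'y': -32.9, 'z': -0.6, 'ax': 0.0, 'ay': -3.0, 'az': -0.1}
{'x': -9.3, 'y': -33.0, 'z': -0.1, 'ax': 0.0, 'ay': -3.0, 'az': -0.1}
{'x': -9.2, 'y': -33.0, 'z': 0.4, 'ax': 0.0, 'ay': -3.0, 'az': -0.1}
{'x': -9.1, 'y': -33.0, 'z': 0.9, 'ax': 0.0, 'ay': -3.0, 'az': -0.1}
{'x': -9.0, 'y': -33.0, 'z': 1.4, 'ax': 0.0, 'ay': -3.0, 'az': -0.1}
{'x': -8.9, 'y': -33.0, 'z': 1.9, 'ax': 0.0, 'ay': -3.0, 'az': -0.1}
{'x': -8.7, 'y': -33.0, 'z': 2.3, 'ax': 0.0, 'ay': -3.0, 'az': -0.1}
{'x': -8.5, 'y': -33.0, 'z': 2.8, 'ax': 0.0, 'ay': -3.0, 'az': -0.1}
--
```

Request:
{"method": "apply_moves", "body": {
  "rows": [
    {"x":0,"y":0,"z":-15,"ax":0,"ay":0,"az":0,"gripper":1},
    {"x":3,"y":0,"z":-30,"ax":0,"ay":0,"az":0,"gripper":1},
    {"x":4,"y":0,"z":-30,"ax":0,"ay":0,"az":0,"gripper":1},
    {"x":3,"y":0,"z":-22,"ax":0,"ay":0,"az":0,"gripper":1},
    {"x":-9,"y":-33,"z":-1.5,"ax":0,"ay":-3,"az":-0.1,"gripper":1}
  ]
}}

```text
clock: 3.83
position: [0.5958, 0.2728, 0.1465]
ee_rot: [0.066, 0.97, 0.02, -0.232]
ft_force: [0.4, 1.9, -0.7]
grip_width: 0.366
grasp_force: 35.7
```

Request:
{"method": "apply_moves", "body": {
  "rows": [
    {"x":-9,"y":-33,"z":-1,"ax":0,"ay":-3,"az":-0.1,"gripper":1},
    {"x":-9,"y":-33,"z":-0.5,"ax":0,"ay":-3,"az":-0.1,"gripper":1},
    {"x":-9,"y":-33,"z":0,"ax":0,"ay":-3,"az":-0.1,"gripper":1},
    {"x":-9,"y":-33,"z":0.5,"ax":0,"ay":-3,"az":-0.1,"gripper":1},
    {"x":-9,"y":-33,"z":1,"ax":0,"ay":-3,"az":-0.1,"gripper":1}
  ]
}}

```text
clock: 4.25
position: [0.6126, 0.0955, 0.1265]
ee_rot: [0.067, 0.992, 0.009, -0.103]
ft_force: [0.5, -0.8, -0.3]
grip_width: 0.372
grasp_force: 35.7
```

Request:
{"method": "apply_moves", "body": {
  "rows": [
    {"x":-9,"y":-33,"z":1.5,"ax":0,"ay":-3,"az":-0.1,"gripper":1},
    {"x":-9,"y":-33,"z":2,"ax":0,"ay":-3,"az":-0.1,"gripper":1},
    {"x":-9,"y":-33,"z":2.3,"ax":0,"ay":-3,"az":-0.1,"gripper":1},
    {"x":0,"y":0,"z":0,"ax":0,"ay":0,"az":0,"gripper":1},
    {"x":0,"y":0,"z":0,"ax":0,"ay":0,"az":0,"gripper":1}
  ]
}}

```text
clock: 4.67
position: [0.6243, -0.0071, 0.1164]
ee_rot: [0.067, 0.997, 0.004, -0.026]
ft_force: [-0.3, 1.2, -0.2]
grip_width: 0.366
grasp_force: 35.7
```

```bash
python3 - <<'E'
from h import *
p,R,o=pose();D=down(np.radians(-7.45))
t=np.array([.6305,-.038,.0448+.07])-D[:,0]*.0003
print(p);plan([(t,D)]);print(o['grip_width'])
E
```

```text
[ 0.62431044 -0.00713491  0.11636766]
t 4.67
{'x': -10.7, 'y': -29.8, 'z': 0.9, 'ax': 0.2, 'ay': -3.1, 'az': -0.3}
--
0.36574718406682455
```

Request:
{"method": "apply_moves", "body": {
  "rows": [
    {"x":-10.5,"y":-30,"z":1,"ax":0.2,"ay":-3.1,"az":-0.3,"gripper":1},
    {"x":0,"y":0,"z":25,"ax":0,"ay":0,"az":0,"gripper":1},
    {"x":0,"y":0,"z":25,"ax":0,"ay":0,"az":0,"gripper":1},
    {"x":0,"y":0,"z":0,"ax":0,"ay":0,"az":0,"gripper":1},
    {"x":0,"y":0,"z":0,"ax":0,"ay":0,"az":0,"gripper":1}
  ]
}}

```text
clock: 5.08
position: [0.6306, -0.0339, 0.0636]
ee_rot: [0.062, 0.998, 0.001, -0.001]
ft_force: [0.3, -0.3, 0.7]
grip_width: 0.365
grasp_force: 35.7
```

```bash
python3 - <<'E'
from h import *
p,R,o=pose();D=down(np.radians(-7.45))
t=np.array([.6305,-.038,.0448])-D[:,0]*.0003
print(p);plan([(t,D)])
A=Cam("scene");B=Cam("top")
m=np.hstack([cv2.resize(c.img[y:y+70,x:x+60],(390,455),interpolation=cv2.INTER_CUBIC) for c,x,y in((A,220,185),(B,225,150))]);cv2.imwrite("pics/place1.png",m)
E
```

```text
[ 0.63064718 -0.03391819  0.06363307]
t 5.08
{'x': -0.7, 'y': -4.1, 'z': 18.8, 'ax': 0.1, 'ay': -0.1, 'az': 0.3}
--
```

View pics/place1.png

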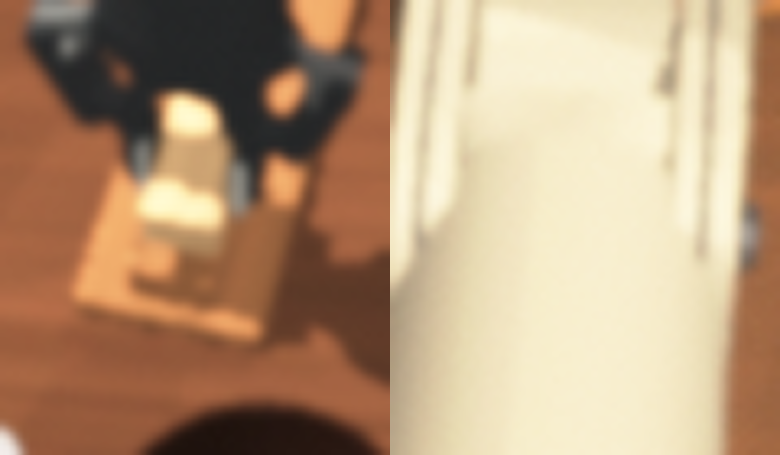

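The view shows the spacer held level at crop (185,215), above the seat at (185,270). The body is clear. I'll shift 4 mm and lower it.

Request:
{"method": "apply_moves", "body": {
  "rows": [
    {"x":-0.7,"y":-4,"z":8,"ax":0,"ay":0,"az":0.3,"gripper":1},
    {"x":0,"y":0,"z":8,"ax":0,"ay":0,"az":0,"gripper":1},
    {"x":0,"y":0,"z":0,"ax":0,"ay":0,"az":0,"gripper":1},
    {"x":0,"y":0,"z":0,"ax":0,"ay":0,"az":0,"gripper":1}
  ]
}}

```text
clock: 5.52
position: [0.6314, -0.0395, 0.0482]
ee_rot: [0.065, 0.998, 0.0, 0.0]
ft_force: [0.0, 0.5, 0.2]
grip_width: 0.368
grasp_force: 35.7
```

```bash
python3 - <<'E'
from h import *
p,R,o=pose();D=down(np.radians(-7.45))
t=np.array([.6305,-.038,.0448])-D[:,0]*.0003
print(p,o['ft_force']);plan([(t,D)])
E
```

```text
[ 0.63135225 -0.03948774  0.04819868] [0.02538886 0.49164681 0.23626334]
t 5.52
{'x': 0.7, 'y': 1.4, 'z': 3.4, 'ax': 0.0, 'ay': 0.0, 'az': -0.1}
--
```

Request:
{"method": "apply_moves", "body": {
  "rows": [
    {"x":0.7,"y":1,"z":2.5,"ax":0,"ay":0,"az":0,"gripper":1},
    {"x":0,"y":0,"z":1.5,"ax":0,"ay":0,"az":0,"gripper":1},
    {"x":0,"y":0,"z":0,"ax":0,"ay":0,"az":0,"gripper":1}
  ]
}}

```text
clock: 5.77
position: [0.6311, -0.0382, 0.0445]
ee_rot: [0.065, 0.998, 0.001, 0.0]
ft_force: [0.4, -0.1, -1.1]
grip_width: 0.369
grasp_force: 35.7
```

Request:
{"method": "apply_moves", "body": {
  "rows": [
    {"x":0,"y":0,"z":1,"ax":0,"ay":0,"az":0,"gripper":1},
    {"x":0,"y":0,"z":0,"ax":0,"ay":0,"az":0,"gripper":1}
  ]
}}

```text
clock: 5.93
position: [0.6313, -0.0383, 0.0437]
ee_rot: [0.065, 0.998, 0.0, 0.001]
ft_force: [-0.1, -0.0, -0.8]
grip_width: 0.367
grasp_force: 35.8
```

Request:
{"method": "apply_moves", "body": {
  "rows": [
    {"x":0,"y":0,"z":1,"ax":0,"ay":0,"az":0,"gripper":1},
    {"x":0,"y":0,"z":0,"ax":0,"ay":0,"az":0,"gripper":1}
  ]
}}

```text
clock: 6.1
position: [0.6313, -0.0383, 0.0436]
ee_rot: [0.065, 0.998, 0.001, 0.001]
ft_force: [-4.1, -0.1, 7.7]
grip_width: 0.366
grasp_force: 36.7
```

Request:
{"method": "apply_moves", "body": {
  "rows": [
    {"x":0,"y":0,"z":1,"ax":0,"ay":0,"az":0,"gripper":1},
    {"x":0,"y":0,"z":0,"ax":0,"ay":0,"az":0,"gripper":1}
  ]
}}

```text
clock: 6.27
position: [0.6314, -0.0384, 0.0436]
ee_rot: [0.065, 0.998, 0.001, 0.001]
ft_force: [-9.1, 0.0, 17.2]
grip_width: 0.37
grasp_force: 37.9
```

Request:
{"method": "apply_moves", "body": {
  "rows": [
    {"x":0,"y":0,"z":-1.5,"ax":0,"ay":0,"az":0,"gripper":0.39},
    {"x":0,"y":0,"z":0,"ax":0,"ay":0,"az":0,"gripper":0.39},
    {"x":0,"y":0,"z":0,"ax":0,"ay":0,"az":0,"gripper":0.39},
    {"x":0,"y":0,"z":-20,"ax":0,"ay":0,"az":0,"gripper":0.39},
    {"x":0,"y":0,"z":-40,"ax":0,"ay":0,"az":0,"gripper":0.39}
  ]
}}

```text
clock: 6.68
position: [0.6279, -0.0382, 0.0988]
ee_rot: [0.065, 0.998, -0.0, -0.004]
ft_force: [-0.1, 0.6, 0.5]
grip_width: 0.607
grasp_force: 0.0
```

Request:
{"method": "apply_moves", "body": {
  "rows": [
    {"x":0,"y":0,"z":-40,"ax":0,"ay":0,"az":0,"gripper":0.39},
    {"x":0,"y":0,"z":0,"ax":0,"ay":0,"az":0,"gripper":0.39},
    {"x":0,"y":0,"z":0,"ax":0,"ay":0,"az":0,"gripper":0.39}
  ]
}}

```text
clock: 6.93
position: [0.6326, -0.0386, 0.1458]
ee_rot: [0.065, 0.998, 0.001, 0.003]
ft_force: [-0.0, 1.2, -1.6]
grip_width: 0.611
grasp_force: 0.0
```

```bash
python3 - <<'E'
from h import *
g=np.array([.5577,.3672,.054])+N*.0035
plan([(g+N*.08,RS)],mm=36)
E
```

```text
t 6.93
{'x': 7.1, 'y': 32.7, 'z': 1.6, 'ax': -0.0, 'ay': 2.5, 'az': 0.1}
{'x': 7.1, 'y': 32.6, 'z': 2.0, 'ax': -0.0, 'ay': 2.5, 'az': 0.1}
{'x': 7.0, 'y': 32.6, 'z': 2.3, 'ax': -0.0, 'ay': 2.5, 'az': 0.1}
{'x': 7.0, 'y': 32.6, 'z': 2.6, 'ax': -0.0, 'ay': 2.5, 'az': 0.1}
{'x': 6.9, 'y': 32.6, 'z': 2.9, 'ax': -0.0, 'ay': 2.5, 'az': 0.1}
{'x': 6.8, 'y': 32.6, 'z': 3.2, 'ax': -0.0, 'ay': 2.5, 'az': 0.1}
{'x': 6.7, 'y': 32.6, 'z': 3.5, 'ax': -0.0, 'ay': 2.5, 'az': 0.1}
{'x': 6.6, 'y': 32.6, 'z': 3.8, 'ax': -0.0, 'ay': 2.5, 'az': 0.1}
{'x': 6.4, 'y': 32.6, 'z': 4.1, 'ax': -0.0, 'ay': 2.5, 'az': 0.1}
{'x': 6.3, 'y': 32.6, 'z': 4.4, 'ax': -0.0, 'ay': 2.5, 'az': 0.1}
{'x': 6.1, 'y': 32.6, 'z': 4.7, 'ax': -0.0, 'ay': 2.5, 'az': 0.1}
{'x': 6.0, 'y': 32.6, 'z': 4.9, 'ax': -0.0, 'ay': 2.5, 'az': 0.1}
--
```

Request:
{"method": "apply_moves", "body": {
  "rows": [
    {"x":7,"y":32.5,"z":1.5,"ax":0,"ay":2.5,"az":0.1,"gripper":0.39},
    {"x":7,"y":32.5,"z":2,"ax":0,"ay":2.5,"az":0.1,"gripper":0.39},
    {"x":7,"y":32.5,"z":2.5,"ax":0,"ay":2.5,"az":0.1,"gripper":0.39},
    {"x":7,"y":32.5,"z":2.5,"ax":0,"ay":2.5,"az":0.1,"gripper":0.39},
    {"x":7,"y":32.5,"z":3,"ax":0,"ay":2.5,"az":0.1,"gripper":0.39}
  ]
}}

```text
clock: 7.35
position: [0.6162, 0.1289, 0.1334]
ee_rot: [0.069, 0.991, 0.007, -0.11]
ft_force: [0.2, 0.5, 0.7]
grip_width: 0.602
grasp_force: 0.0
```

Request:
{"method": "apply_moves", "body": {
  "rows": [
    {"x":7,"y":32.5,"z":3,"ax":0,"ay":2.5,"az":0.1,"gripper":0.39},
    {"x":6.5,"y":32.5,"z":3.5,"ax":0,"ay":2.5,"az":0.1,"gripper":0.39},
    {"x":6.5,"y":32.5,"z":4,"ax":0,"ay":2.5,"az":0.1,"gripper":0.39},
    {"x":6.5,"y":32.5,"z":4,"ax":0,"ay":2.5,"az":0.1,"gripper":0.39},
    {"x":6,"y":32.5,"z":4.5,"ax":0,"ay":2.5,"az":0.1,"gripper":0.39}
  ]
}}

```text
clock: 7.77
position: [0.603, 0.2949, 0.1247]
ee_rot: [0.072, 0.973, 0.014, -0.217]
ft_force: [0.5, 0.1, 1.7]
grip_width: 0.612
grasp_force: 0.0
```

Request:
{"method": "apply_moves", "body": {
  "rows": [
    {"x":6,"y":32.5,"z":4.5,"ax":0,"ay":2.5,"az":0.1,"gripper":0.39},
    {"x":6,"y":32.5,"z":5,"ax":0,"ay":2.5,"az":0.1,"gripper":0.39},
    {"x":0,"y":0,"z":0,"ax":0,"ay":0,"az":0,"gripper":0.39},
    {"x":0,"y":0,"z":0,"ax":0,"ay":0,"az":0,"gripper":0.39},
    {"x":0,"y":0,"z":0,"ax":0,"ay":0,"az":0,"gripper":0.39}
  ]
}}

```text
clock: 8.18
position: [0.5985, 0.3593, 0.1211]
ee_rot: [0.074, 0.963, 0.017, -0.258]
ft_force: [0.1, -0.6, -0.3]
grip_width: 0.61
grasp_force: 0.0
```

```bash
python3 - <<'E'
from h import *
g=np.array([.5577,.3672,.054])+N*.0035
print(pose()[0]);plan([(g+N*.03,RS),(g,RS)],mm=36)
B=Cam("top")
for z in (.054,):
  C=(.6312,-.0383);print("22 on seat",desc(rectz(B,rect3(C,np.radians(-7.45),.06,.032,z),ch=0,half=2)))
A=Cam("scene");print(desc(rectz(A,rect3(C,np.radians(-7.45),.06,.032,.054),ch=0,half=2)))
E
```

```text
[0.59845932 0.35930335 0.12109401]
t 8.18
{'x': 1.2, 'y': 1.0, 'z': 22.7, 'ax': -0.1, 'ay': -0.0, 'az': -0.2}
{'x': 1.2, 'y': 1.0, 'z': 22.7, 'ax': -0.1, 'ay': -0.0, 'az': -0.2}
--
{'x': 0.0, 'y': 0.0, 'z': 30.0, 'ax': -0.0, 'ay': 0.0, 'az': 0.0}
--
22 on seat (array([ 0.6338, -0.0382]), np.float64(-6.66), np.float64(-8.23), np.float64(0.0614), np.float64(0.033))
(array([ 0.6319, -0.0386]), np.float64(-5.93), np.float64(-8.67), np.float64(0.0609), np.float64(0.0326))
```

Request:
{"method": "apply_moves", "body": {
  "rows": [
    {"x":2.4,"y":2,"z":22.5,"ax":-0.1,"ay":0,"az":-0.2,"gripper":0.39},
    {"x":0,"y":0,"z":22.5,"ax":0,"ay":0,"az":0,"gripper":0.39},
    {"x":0,"y":0,"z":18,"ax":0,"ay":0,"az":0,"gripper":0.39},
    {"x":0,"y":0,"z":0,"ax":0,"ay":0,"az":0,"gripper":0.39},
    {"x":0,"y":0,"z":0,"ax":0,"ay":0,"az":0,"gripper":0.39}
  ]
}}

```text
clock: 8.7
position: [0.5658, 0.366, 0.07]
ee_rot: [0.072, 0.963, 0.018, -0.258]
ft_force: [0.3, -0.1, 1.1]
grip_width: 0.611
grasp_force: 0.0
```

```bash
python3 - <<'E'
from h import *
g=np.array([.5577,.3672,.054])+N*.0035
plan([(g,RS)],mm=36)
E
```

```text
t 8.7
{'x': -0.9, 'y': 0.0, 'z': 14.5, 'ax': 0.0, 'ay': 0.0, 'az': -0.2}
--
```

Request:
{"method": "apply_moves", "body": {
  "rows": [
    {"x":-0.8,"y":0,"z":8,"ax":0,"ay":0,"az":0,"gripper":0.39},
    {"x":0,"y":0,"z":6,"ax":0,"ay":0,"az":0,"gripper":0.39},
    {"x":0,"y":0,"z":0,"ax":0,"ay":0,"az":0,"gripper":0.39},
    {"x":0,"y":0,"z":0,"ax":0,"ay":0,"az":0,"gripper":1},
    {"x":0,"y":0,"z":0,"ax":0,"ay":0,"az":0,"gripper":1}
  ]
}}

```text
clock: 9.12
position: [0.5601, 0.3677, 0.0575]
ee_rot: [0.072, 0.963, 0.019, -0.257]
ft_force: [-2.5, -0.1, 1.4]
grip_width: 0.367
grasp_force: 35.5
```

Request:
{"method": "apply_moves", "body": {
  "rows": [
    {"x":0,"y":0,"z":0,"ax":0,"ay":0,"az":0,"gripper":1},
    {"x":0,"y":0,"z":0,"ax":0,"ay":0,"az":0,"gripper":1},
    {"x":0,"y":0,"z":0,"ax":0,"ay":0,"az":0,"gripper":1}
  ]
}}

```text
clock: 9.37
position: [0.56, 0.3678, 0.0574]
ee_rot: [0.072, 0.963, 0.019, -0.257]
ft_force: [1.2, 0.4, 2.8]
grip_width: 0.366
grasp_force: 35.9
```

```bash
python3 - <<'E'
from h import *
p,R,o=pose();D=down(np.radians(-7.45))
off=R.T@(np.array([.5577,.3672,.054])-p);print("block in tool",off*1e3,p,o['ft_force'])
t=np.array([.631,-.0382,.054+.008+.07])-D@off
plan([(p+N*.08+np.array([0,0,.02]),R),(t,D)],mm=34)
E
```

```text
block in tool [ 0.1983141  -0.89494289  4.05213757] [0.56000019 0.36776245 0.05741363] [1.21415176 0.37901818 2.79438803]
t 9.37
{'x': 3.3, 'y': 0.0, 'z': -32.4, 'ax': 0.0, 'ay': 0.0, 'az': 0.0}
{'x': 3.3, 'y': 0.0, 'z': -32.4, 'ax': 0.0, 'ay': 0.0, 'az': 0.0}
{'x': 3.3, 'y': 0.0, 'z': -32.4, 'ax': 0.0, 'ay': 0.0, 'az': 0.0}
--
{'x': -7.0, 'y': -32.5, 'z': -3.0, 'ax': 0.0, 'ay': -2.5, 'az': -0.1}
{'x': -7.1, 'y': -32.5, 'z': -2.7, 'ax': 0.0, 'ay': -2.5, 'az': -0.1}
{'x': -7.1, 'y': -32.5, 'z': -2.3, 'ax': 0.0, 'ay': -2.5, 'az': -0.1}
{'x': -7.2, 'y': -32.5, 'z': -2.0, 'ax': 0.0, 'ay': -2.5, 'az': -0.1}
{'x': -7.2, 'y': -32.6, 'z': -1.7, 'ax': 0.0, 'ay': -2.5, 'az': -0.1}
{'x': -7.2, 'y': -32.6, 'z': -1.4, 'ax': 0.0, 'ay': -2.5, 'az': -0.1}
{'x': -7.2, 'y': -32.6, 'z': -1.0, 'ax': 0.0, 'ay': -2.5, 'az': -0.1}
{'x': -7.2, 'y': -32.6, 'z': -0.7, 'ax': 0.0, 'ay': -2.5, 'az': -0.1}
{'x': -7.2, 'y': -32.6, 'z': -0.4, 'ax': 0.0, 'ay': -2.5, 'az': -0.1}
{'x': -7.1, 'y': -32.6, 'z': -0.1, 'ax': 0.0, 'ay': -2.5, 'az': -0.1}
{'x': -7.1, 'y': -32.6, 'z': 0.3, 'ax': 0.0, 'ay': -2.5, 'az': -0.1}
{'x': -7.0, 'y': -32.6, 'z': 0.6, 'ax': 0.0, 'ay': -2.5, 'az': -0.1}
--
```

Request:
{"method": "apply_moves", "body": {
  "rows": [
    {"x":0,"y":0,"z":-15,"ax":0,"ay":0,"az":0,"gripper":1},
    {"x":3,"y":0,"z":-30,"ax":0,"ay":0,"az":0,"gripper":1},
    {"x":4,"y":0,"z":-30,"ax":0,"ay":0,"az":0,"gripper":1},
    {"x":3,"y":0,"z":-22,"ax":0,"ay":0,"az":0,"gripper":1},
    {"x":-7,"y":-32.5,"z":-3,"ax":0,"ay":-2.5,"az":-0.1,"gripper":1}
  ]
}}

```text
clock: 9.78
position: [0.6031, 0.3349, 0.1481]
ee_rot: [0.068, 0.969, 0.02, -0.235]
ft_force: [-0.5, 0.9, -0.1]
grip_width: 0.362
grasp_force: 35.6
```

Request:
{"method": "apply_moves", "body": {
  "rows": [
    {"x":-7,"y":-32.5,"z":-2.5,"ax":0,"ay":-2.5,"az":-0.1,"gripper":1},
    {"x":-7,"y":-32.5,"z":-2.5,"ax":0,"ay":-2.5,"az":-0.1,"gripper":1},
    {"x":-7,"y":-32.5,"z":-2,"ax":0,"ay":-2.5,"az":-0.1,"gripper":1},
    {"x":-7,"y":-32.5,"z":-1.5,"ax":0,"ay":-2.5,"az":-0.1,"gripper":1},
    {"x":-7,"y":-32.5,"z":-1.5,"ax":0,"ay":-2.5,"az":-0.1,"gripper":1}
  ]
}}

```text
clock: 10.2
position: [0.614, 0.161, 0.1409]
ee_rot: [0.069, 0.989, 0.01, -0.128]
ft_force: [0.3, 0.5, -0.4]
grip_width: 0.363
grasp_force: 35.5
```

Request:
{"method": "apply_moves", "body": {
  "rows": [
    {"x":-7,"y":-32.5,"z":-1,"ax":0,"ay":-2.5,"az":-0.1,"gripper":1},
    {"x":-7,"y":-32.5,"z":-0.5,"ax":0,"ay":-2.5,"az":-0.1,"gripper":1},
    {"x":-7,"y":-32.5,"z":-0.5,"ax":0,"ay":-2.5,"az":-0.1,"gripper":1},
    {"x":-7,"y":-32.5,"z":0,"ax":0,"ay":-2.5,"az":-0.1,"gripper":1},
    {"x":-7,"y":-32.5,"z":0,"ax":0,"ay":-2.5,"az":-0.1,"gripper":1}
  ]
}}

```text
clock: 10.62
position: [0.6266, -0.0046, 0.1364]
ee_rot: [0.065, 0.998, 0.003, -0.02]
ft_force: [0.4, 0.4, 0.4]
grip_width: 0.366
grasp_force: 35.5
```

Request:
{"method": "apply_moves", "body": {
  "rows": [
    {"x":-7,"y":-32.5,"z":0.5,"ax":0,"ay":-2.5,"az":-0.1,"gripper":1},
    {"x":0,"y":0,"z":15,"ax":0,"ay":0,"az":0,"gripper":1},
    {"x":0,"y":0,"z":15,"ax":0,"ay":0,"az":0,"gripper":1},
    {"x":0,"y":0,"z":0,"ax":0,"ay":0,"az":0,"gripper":1},
    {"x":0,"y":0,"z":0,"ax":0,"ay":0,"az":0,"gripper":1}
  ]
}}

```text
clock: 11.03
position: [0.629, -0.0357, 0.1048]
ee_rot: [0.064, 0.998, 0.002, -0.0]
ft_force: [0.2, 0.6, 0.9]
grip_width: 0.363
grasp_force: 35.6
```

```bash
python3 - <<'E'
from h import *
p,R,o=pose();D=down(np.radians(-7.45))
off=np.array([.0002,0,.003]);t=np.array([.6313,-.0383,.054+.008])-D@off
print(p,o['grip_width']);plan([(t,D)])
E
```

```text
[ 0.62895625 -0.03565518  0.10478621] 0.36277757942220556
t 11.03
{'x': -1.4, 'y': -1.2, 'z': 19.9, 'ax': 0.1, 'ay': -0.0, 'az': 0.1}
{'x': -1.4, 'y': -1.2, 'z': 19.9, 'ax': 0.1, 'ay': -0.0, 'az': 0.1}
--
```

Request:
{"method": "apply_moves", "body": {
  "rows": [
    {"x":-2.5,"y":-2.3,"z":10,"ax":0.2,"ay":0,"az":0.2,"gripper":1},
    {"x":0,"y":0,"z":15,"ax":0,"ay":0,"az":0,"gripper":1},
    {"x":0,"y":0,"z":9,"ax":0,"ay":0,"az":0,"gripper":1},
    {"x":0,"y":0,"z":0,"ax":0,"ay":0,"az":0,"gripper":1},
    {"x":0,"y":0,"z":0,"ax":0,"ay":0,"az":0,"gripper":1}
  ]
}}

```text
clock: 11.45
position: [0.6316, -0.0384, 0.071]
ee_rot: [0.066, 0.998, 0.0, 0.0]
ft_force: [-0.7, -0.5, -0.4]
grip_width: 0.36
grasp_force: 35.6
```

```bash
python3 - <<'E'
from h import *
p,R,o=pose();D=down(np.radians(-7.45))
off=np.array([.0002,0,.003]);t=np.array([.6313,-.0383,.054+.008])-D@off
print(p,o['ft_force']);plan([(t,D)])
E
```

```text
[ 0.63160505 -0.03837557  0.07097752] [-0.7260131  -0.50675372 -0.43660113]
t 11.45
{'x': 0.1, 'y': 0.0, 'z': 6.0, 'ax': 0.0, 'ay': 0.0, 'az': -0.1}
--
```

Request:
{"method": "apply_moves", "body": {
  "rows": [
    {"x":0,"y":0,"z":2.5,"ax":0,"ay":0,"az":0,"gripper":1},
    {"x":0,"y":0,"z":2,"ax":0,"ay":0,"az":0,"gripper":1},
    {"x":0,"y":0,"z":0,"ax":0,"ay":0,"az":0,"gripper":1},
    {"x":0,"y":0,"z":0,"ax":0,"ay":0,"az":0,"gripper":1}
  ]
}}

```text
clock: 11.78
position: [0.6318, -0.0386, 0.067]
ee_rot: [0.066, 0.998, 0.0, 0.001]
ft_force: [0.2, -0.2, -0.6]
grip_width: 0.364
grasp_force: 35.6
```

Request:
{"method": "apply_moves", "body": {
  "rows": [
    {"x":0,"y":0,"z":1,"ax":0,"ay":0,"az":0,"gripper":1},
    {"x":0,"y":0,"z":0,"ax":0,"ay":0,"az":0,"gripper":1}
  ]
}}

```text
clock: 11.95
position: [0.6317, -0.0385, 0.0658]
ee_rot: [0.066, 0.998, 0.0, 0.001]
ft_force: [0.1, -0.2, -0.3]
grip_width: 0.362
grasp_force: 35.6
```

Request:
{"method": "apply_moves", "body": {
  "rows": [
    {"x":0,"y":0,"z":1,"ax":0,"ay":0,"az":0,"gripper":1},
    {"x":0,"y":0,"z":0,"ax":0,"ay":0,"az":0,"gripper":1}
  ]
}}

```text
clock: 12.12
position: [0.6319, -0.0386, 0.065]
ee_rot: [0.066, 0.998, 0.0, 0.001]
ft_force: [-0.4, 0.7, 1.7]
grip_width: 0.361
grasp_force: 35.9
```

Request:
{"method": "apply_moves", "body": {
  "rows": [
    {"x":0,"y":0,"z":0.7,"ax":0,"ay":0,"az":0,"gripper":1},
    {"x":0,"y":0,"z":0,"ax":0,"ay":0,"az":0,"gripper":1},
    {"x":0,"y":0,"z":0,"ax":0,"ay":0,"az":0,"gripper":0.39},
    {"x":0,"y":0,"z":0,"ax":0,"ay":0,"az":0,"gripper":0.39},
    {"x":0,"y":0,"z":0,"ax":0,"ay":0,"az":0,"gripper":0.39}
  ]
}}

```text
clock: 12.53
position: [0.6316, -0.0386, 0.0638]
ee_rot: [0.066, 0.998, 0.0, 0.001]
ft_force: [-0.3, 0.6, 0.6]
grip_width: 0.613
grasp_force: 0.0
```

Request:
{"method": "apply_moves", "body": {
  "rows": [
    {"x":0,"y":0,"z":-10,"ax":0,"ay":0,"az":0,"gripper":0.39},
    {"x":0,"y":0,"z":-30,"ax":0,"ay":0,"az":0,"gripper":0.39},
    {"x":0,"y":0,"z":-40,"ax":0,"ay":0,"az":0,"gripper":0},
    {"x":0,"y":0,"z":0,"ax":0,"ay":0,"az":0,"gripper":0},
    {"x":0,"y":0,"z":0,"ax":0,"ay":0,"az":0,"gripper":0}
  ]
}}

```text
clock: 12.95
position: [0.6333, -0.0388, 0.1475]
ee_rot: [0.066, 0.998, 0.001, 0.003]
ft_force: [0.4, 1.3, -0.6]
grip_width: 0.987
grasp_force: 0.0
```

```bash
python3 - <<'E'
from h import *
print(pose()[0]);plan([(np.array([.5507,-.274,.1]),down(np.radians(13.95)))],mm=36)
E
```

```text
[ 0.63330595 -0.03883391  0.14748561]
t 12.95
{'x': 6.4, 'y': -30.5, 'z': 5.8, 'ax': 0.0, 'ay': 0.0, 'az': -2.7}
{'x': 7.8, 'y': -30.2, 'z': 5.8, 'ax': 0.0, 'ay': 0.0, 'az': -2.7}
{'x': 9.2, 'y': -29.8, 'z': 5.9, 'ax': 0.0, 'ay': 0.0, 'az': -2.7}
{'x': 10.6, 'y': -29.3, 'z': 5.9, 'ax': 0.0, 'ay': 0.0, 'az': -2.7}
{'x': 12.0, 'y': -28.8, 'z': 5.9, 'ax': 0.0, 'ay': 0.0, 'az': -2.7}
{'x': 13.3, 'y': -28.2, 'z': 5.9, 'ax': 0.0, 'ay': 0.0, 'az': -2.7}
{'x': 14.6, 'y': -27.5, 'z': 5.9, 'ax': 0.0, 'ay': 0.0, 'az': -2.7}
{'x': 15.9, 'y': -26.8, 'z': 5.9, 'ax': 0.0, 'ay': 0.0, 'az': -2.7}
--
```

Request:
{"method": "apply_moves", "body": {
  "rows": [
    {"x":6.5,"y":-30.5,"z":2,"ax":0,"ay":0,"az":-2.7,"gripper":0},
    {"x":8,"y":-30,"z":4,"ax":0,"ay":0,"az":-2.7,"gripper":0},
    {"x":9,"y":-30,"z":6,"ax":0,"ay":0,"az":-2.7,"gripper":0},
    {"x":10.5,"y":-29.5,"z":6,"ax":0,"ay":0,"az":-2.7,"gripper":0},
    {"x":12,"y":-29,"z":6,"ax":0,"ay":0,"az":-2.7,"gripper":0}
  ]
}}

```text
clock: 13.37
position: [0.5788, -0.1872, 0.119]
ee_rot: [-0.053, 0.999, 0.0, 0.0]
ft_force: [0.8, -1.0, 0.8]
grip_width: 1.0
grasp_force: 0.0
```

Request:
{"method": "apply_moves", "body": {
  "rows": [
    {"x":13.5,"y":-28,"z":8,"ax":0,"ay":0,"az":-2.7,"gripper":0},
    {"x":14.5,"y":-27.5,"z":8,"ax":0,"ay":0,"az":-2.7,"gripper":0},
    {"x":16,"y":-27,"z":8,"ax":0,"ay":0,"az":-2.7,"gripper":0},
    {"x":0,"y":0,"z":20,"ax":0,"ay":0,"az":0,"gripper":0},
    {"x":0,"y":0,"z":20,"ax":0,"ay":0,"az":0,"gripper":0}
  ]
}}

```text
clock: 13.78
position: [0.5476, -0.2772, 0.0552]
ee_rot: [-0.12, 0.993, -0.0, 0.001]
ft_force: [1.0, 1.2, -0.8]
grip_width: 0.998
grasp_force: 0.0
```

Request:
{"method": "apply_moves", "body": {
  "rows": [
    {"x":0,"y":0,"z":0,"ax":0,"ay":0,"az":0,"gripper":0},
    {"x":0,"y":0,"z":0,"ax":0,"ay":0,"az":0,"gripper":0},
    {"x":0,"y":0,"z":0,"ax":0,"ay":0,"az":0,"gripper":0}
  ]
}}

```text
clock: 14.03
position: [0.5494, -0.2739, 0.0565]
ee_rot: [-0.122, 0.992, 0.0, 0.001]
ft_force: [0.3, -0.0, 0.2]
grip_width: 1.001
grasp_force: 0.0
```

```bash
python3 - <<'E'
from h import *
print(pose()[0]);plan([(np.array([.5507,-.274,.0125]),down(np.radians(13.95)))],mm=36)
A=Cam("scene");B=Cam("top")
for c in(A,B): print("16 top",desc(rectz(c,rect3((.6315,-.0384),np.radians(-7.45),.06,.032,.07),ch=0,half=2)))
m=np.hstack([cv2.resize(A.img[140:250,150:290],(420,330),interpolation=cv2.INTER_CUBIC),cv2.resize(B.img[165:275,225:345],(360,330),interpolation=cv2.INTER_CUBIC)]);cv2.imwrite("pics/stack.png",m)
E
```

```text
[ 0.54935148 -0.27393432  0.05648697]
t 14.03
{'x': -0.6, 'y': -0.2, 'z': 22.0, 'ax': 0.0, 'ay': 0.0, 'az': 0.1}
{'x': -0.6, 'y': -0.2, 'z': 22.0, 'ax': 0.0, 'ay': 0.0, 'az': 0.1}
--
16 top (array([ 0.6324, -0.0388]), np.float64(-8.85), np.float64(-5.2), np.float64(0.0606), np.float64(0.0331))
16 top (array([ 0.6329, -0.0382]), np.float64(-6.59), np.float64(-8.98), np.float64(0.0639), np.float64(0.0332))
```

View pics/stack.png

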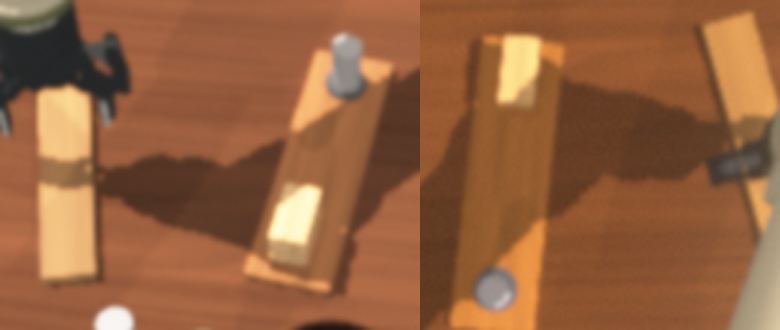

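The view shows the two-spacer stack square on the seat at crop (295,225) left and (520,70) right. The post is clear, and the gripper straddles the board at its middle. I'll grasp the board.

Request:
{"method": "apply_moves", "body": {
  "rows": [
    {"x":-1.2,"y":-0.3,"z":20,"ax":0,"ay":0,"az":0,"gripper":0},
    {"x":0,"y":0,"z":16,"ax":0,"ay":0,"az":0,"gripper":0},
    {"x":0,"y":0,"z":7,"ax":0,"ay":0,"az":0,"gripper":0},
    {"x":0,"y":0,"z":0,"ax":0,"ay":0,"az":0,"gripper":0},
    {"x":0,"y":0,"z":0,"ax":0,"ay":0,"az":0,"gripper":0}
  ]
}}

```text
clock: 14.55
position: [0.5505, -0.2743, 0.0135]
ee_rot: [-0.122, 0.993, 0.0, 0.001]
ft_force: [0.6, -0.1, 0.3]
grip_width: 0.998
grasp_force: 0.0
```

Request:
{"method": "apply_moves", "body": {
  "rows": [
    {"x":0,"y":0,"z":0,"ax":0,"ay":0,"az":0,"gripper":1},
    {"x":0,"y":0,"z":0,"ax":0,"ay":0,"az":0,"gripper":1},
    {"x":0,"y":0,"z":0,"ax":0,"ay":0,"az":0,"gripper":1},
    {"x":0,"y":0,"z":0,"ax":0,"ay":0,"az":0,"gripper":1},
    {"x":0,"y":0,"z":0,"ax":0,"ay":0,"az":0,"gripper":1}
  ],
  "newtons": 70
}}

```text
clock: 14.97
position: [0.5509, -0.2746, 0.0142]
ee_rot: [-0.122, 0.993, -0.0, 0.002]
ft_force: [-1.3, 0.2, 5.9]
grip_width: 0.56
grasp_force: 72.7
```

```bash
python3 - <<'E'
from h import *
p,R,o=pose();print(p,o['ft_force'],o['grip_width'])
print("yaw",np.degrees(np.arctan2(-R[0,1],R[1,1])))
t=np.array([.5308,-.0254,.105])
plan([(p+[0,0,.11],R),([*t[:2],p[2]+.11],down(np.radians(-7.45)))],mm=33)
E
```

```text
[ 0.55094742 -0.27464801  0.01415038] [-1.32974679  0.1765004   5.8840655 ] 0.560088820802422
yaw 14.022543299867344
t 14.97
{'x': -0.1, 'y': -0.0, 'z': -27.5, 'ax': 0.0, 'ay': 0.0, 'az': 0.0}
{'x': -0.1, 'y': -0.0, 'z': -27.5, 'ax': 0.0, 'ay': 0.0, 'az': 0.0}
{'x': -0.1, 'y': -0.0, 'z': -27.5, 'ax': 0.0, 'ay': 0.0, 'az': 0.0}
{'x': -0.1, 'y': -0.0, 'z': -27.5, 'ax': 0.0, 'ay': 0.0, 'az': 0.0}
--
{'x': -5.1, 'y': 30.8, 'z': -0.0, 'ax': -0.0, 'ay': 0.0, 'az': 2.7}
{'x': -3.7, 'y': 31.0, 'z': -0.0, 'ax': -0.0, 'ay': 0.0, 'az': 2.7}
{'x': -2.2, 'y': 31.2, 'z': -0.0, 'ax': -0.0, 'ay': 0.0, 'az': 2.7}
{'x': -0.7, 'y': 31.2, 'z': -0.0, 'ax': -0.0, 'ay': 0.0, 'az': 2.7}
{'x': 0.7, 'y': 31.2, 'z': -0.0, 'ax': -0.0, 'ay': 0.0, 'az': 2.7}
{'x': 2.2, 'y': 31.2, 'z': -0.0, 'ax': -0.0, 'ay': 0.0, 'az': 2.7}
{'x': 3.6, 'y': 31.0, 'z': -0.0, 'ax': -0.0, 'ay': 0.0, 'az': 2.7}
{'x': 5.1, 'y': 30.8, 'z': -0.0, 'ax': -0.0, 'ay': 0.0, 'az': 2.7}
--
```

Request:
{"method": "apply_moves", "body": {
  "rows": [
    {"x":0,"y":0,"z":-15,"ax":0,"ay":0,"az":0,"gripper":1},
    {"x":0,"y":0,"z":-30,"ax":0,"ay":0,"az":0,"gripper":1},
    {"x":0,"y":0,"z":-35,"ax":0,"ay":0,"az":0,"gripper":1},
    {"x":0,"y":0,"z":-30,"ax":0,"ay":0,"az":0,"gripper":1},
    {"x":-5,"y":31,"z":0,"ax":0,"ay":0,"az":2.7,"gripper":1}
  ]
}}

```text
clock: 15.38
position: [0.5492, -0.2506, 0.13]
ee_rot: [-0.095, 0.995, -0.004, 0.005]
ft_force: [1.6, -1.0, -0.3]
grip_width: 0.559
grasp_force: 72.6
```

Request:
{"method": "apply_moves", "body": {
  "rows": [
    {"x":-3.5,"y":31,"z":0,"ax":0,"ay":0,"az":2.7,"gripper":1},
    {"x":-2,"y":31,"z":0,"ax":0,"ay":0,"az":2.7,"gripper":1},
    {"x":-1,"y":31,"z":0,"ax":0,"ay":0,"az":2.7,"gripper":1},
    {"x":1,"y":31,"z":0,"ax":0,"ay":0,"az":2.7,"gripper":1},
    {"x":2,"y":31,"z":0,"ax":0,"ay":0,"az":2.7,"gripper":1}
  ]
}}

```text
clock: 15.8
position: [0.5344, -0.0868, 0.1232]
ee_rot: [0.02, 1.0, 0.0, 0.001]
ft_force: [0.7, 1.1, -1.1]
grip_width: 0.557
grasp_force: 72.6
```

Request:
{"method": "apply_moves", "body": {
  "rows": [
    {"x":3.5,"y":31,"z":0,"ax":0,"ay":0,"az":2.7,"gripper":1},
    {"x":5,"y":31,"z":0,"ax":0,"ay":0,"az":2.7,"gripper":1},
    {"x":0,"y":0,"z":0,"ax":0,"ay":0,"az":0,"gripper":1},
    {"x":0,"y":0,"z":0,"ax":0,"ay":0,"az":0,"gripper":1},
    {"x":0,"y":0,"z":0,"ax":0,"ay":0,"az":0,"gripper":1}
  ]
}}

```text
clock: 16.22
position: [0.5302, -0.0263, 0.1231]
ee_rot: [0.066, 0.998, 0.0, 0.001]
ft_force: [-0.9, -0.3, -1.3]
grip_width: 0.562
grasp_force: 72.6
```

```bash
python3 - <<'E'
from h import *
p,R,o=pose();print(p,o['grip_width'])
z=p[2]
plan([([.5308,-.0254,.0892],down(np.radians(-7.45)))],mm=33)
yaw=np.arctan2(-R[0,1],R[1,1]);A=Cam("scene")
uv=A.proj(rect3(p[:2],yaw,.28,.05,z-.0002));print(uv)
im=A.img.copy();im=cv2.resize(im[120:260,200:320],None,fx=4.2,fy=4.2,interpolation=cv2.INTER_CUBIC);cv2.imwrite("pics/board.png",im)
print("board",desc(rectz(A,rect3(p[:2],yaw,.28,.05,z-.0002),half=2.5)))
E
```

```text
[ 0.53016663 -0.02629888  0.12312012] 0.5616076860665931
t 16.22
{'x': -0.2, 'y': 0.5, 'z': 17.0, 'ax': 0.0, 'ay': 0.0, 'az': -0.0}
{'x': -0.2, 'y': 0.5, 'z': 17.0, 'ax': 0.0, 'ay': 0.0, 'az': -0.0}
--
[[253.36806432 211.79345055]
 [234.07175904 207.85443435]
 [260.13137834 131.26472676]
 [277.09280442 134.24211555]]
board (array([ 0.5302, -0.0272]), np.float64(-7.02), np.float64(-4.4), np.float64(0.279), np.float64(0.0502))
```

View pics/board.png

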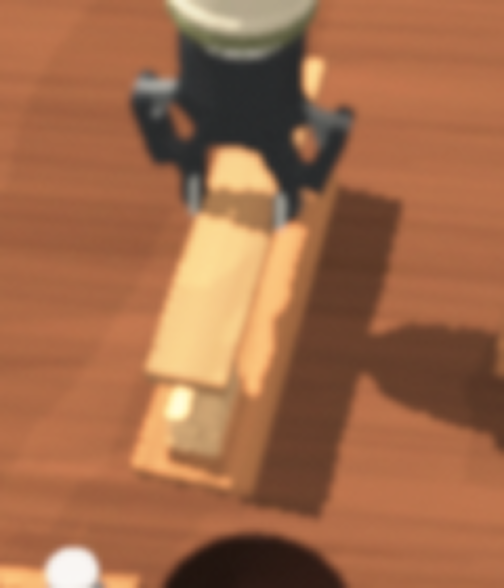

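The view shows the board held level above the stand, its far end at crop (190,380) over the stack at (200,430), and in line with the stand. I'll lower it.

Request:
{"method": "apply_moves", "body": {
  "rows": [
    {"x":-0.7,"y":0.8,"z":14,"ax":0,"ay":0,"az":0,"gripper":1},
    {"x":0,"y":0,"z":12,"ax":0,"ay":0,"az":0,"gripper":1},
    {"x":0,"y":0,"z":7,"ax":0,"ay":0,"az":0,"gripper":1},
    {"x":0,"y":0,"z":0,"ax":0,"ay":0,"az":0,"gripper":1},
    {"x":0,"y":0,"z":0,"ax":0,"ay":0,"az":0,"gripper":1}
  ]
}}

```text
clock: 16.68
position: [0.5306, -0.0256, 0.0895]
ee_rot: [0.066, 0.998, 0.0, 0.0]
ft_force: [-0.5, 0.0, -1.8]
grip_width: 0.56
grasp_force: 72.6
```

```bash
python3 - <<'E'
from h import *
p,R,o=pose();print(p,o['ft_force'])
plan([([.531,-.0256,.0842],down(np.radians(-7.45)))],mm=33)
E
```

```text
[ 0.53062259 -0.02557072  0.08947389] [-0.47429529  0.03070418 -1.78440576]
t 16.68
{'x': -0.4, 'y': 0.0, 'z': 5.3, 'ax': 0.0, 'ay': -0.0, 'az': -0.2}
--
```

Request:
{"method": "apply_moves", "body": {
  "rows": [
    {"x":-0.4,"y":0,"z":2,"ax":0,"ay":0,"az":0,"gripper":1},
    {"x":0,"y":0,"z":1.5,"ax":0,"ay":0,"az":0,"gripper":1},
    {"x":0,"y":0,"z":0,"ax":0,"ay":0,"az":0,"gripper":1},
    {"x":0,"y":0,"z":0,"ax":0,"ay":0,"az":0,"gripper":1}
  ]
}}

```text
clock: 17.02
position: [0.5315, -0.0251, 0.0866]
ee_rot: [0.066, 0.998, 0.0, 0.001]
ft_force: [-0.5, -0.5, -1.4]
grip_width: 0.561
grasp_force: 72.6
```

Request:
{"method": "apply_moves", "body": {
  "rows": [
    {"x":0,"y":0,"z":1,"ax":0,"ay":0,"az":0,"gripper":1},
    {"x":0,"y":0,"z":0,"ax":0,"ay":0,"az":0,"gripper":1}
  ]
}}

```text
clock: 17.18
position: [0.5313, -0.0251, 0.0854]
ee_rot: [0.066, 0.998, 0.0, 0.001]
ft_force: [-0.1, 0.4, -1.0]
grip_width: 0.562
grasp_force: 72.6
```

Request:
{"method": "apply_moves", "body": {
  "rows": [
    {"x":0,"y":0,"z":0.8,"ax":0,"ay":0,"az":0,"gripper":1},
    {"x":0,"y":0,"z":0,"ax":0,"ay":0,"az":0,"gripper":1}
  ]
}}

```text
clock: 17.35
position: [0.5313, -0.0251, 0.0845]
ee_rot: [0.066, 0.998, 0.0, 0.001]
ft_force: [0.1, -0.1, -0.8]
grip_width: 0.559
grasp_force: 72.6
```

Request:
{"method": "apply_moves", "body": {
  "rows": [
    {"x":0,"y":0,"z":0.8,"ax":0,"ay":0,"az":0,"gripper":1},
    {"x":0,"y":0,"z":0,"ax":0,"ay":0,"az":0,"gripper":1}
  ]
}}

```text
clock: 17.52
position: [0.5315, -0.0251, 0.0841]
ee_rot: [0.066, 0.998, 0.0, 0.001]
ft_force: [-1.3, 0.2, 3.5]
grip_width: 0.558
grasp_force: 73.1
```

Request:
{"method": "apply_moves", "body": {
  "rows": [
    {"x":0,"y":0,"z":0.6,"ax":0,"ay":0,"az":0,"gripper":1},
    {"x":0,"y":0,"z":0,"ax":0,"ay":0,"az":0,"gripper":1}
  ]
}}

```text
clock: 17.68
position: [0.5315, -0.0251, 0.0841]
ee_rot: [0.066, 0.998, 0.0, 0.001]
ft_force: [-5.3, -1.0, 10.3]
grip_width: 0.561
grasp_force: 73.9
```

Request:
{"method": "apply_moves", "body": {
  "rows": [
    {"x":0,"y":0,"z":-0.7,"ax":0,"ay":0,"az":0,"gripper":1},
    {"x":0,"y":0,"z":0,"ax":0,"ay":0,"az":0,"gripper":0},
    {"x":0,"y":0,"z":0,"ax":0,"ay":0,"az":0,"gripper":0},
    {"x":0,"y":0,"z":0,"ax":0,"ay":0,"az":0,"gripper":0},
    {"x":0,"y":0,"z":-10,"ax":0,"ay":0,"az":0,"gripper":0}
  ]
}}

```text
clock: 18.1
position: [0.5302, -0.0251, 0.0925]
ee_rot: [0.066, 0.998, 0.0, -0.001]
ft_force: [-0.0, 0.6, 0.4]
grip_width: 1.001
grasp_force: 0.0
```

Request:
{"method": "apply_moves", "body": {
  "rows": [
    {"x":0,"y":0,"z":-30,"ax":0,"ay":0,"az":0,"gripper":0},
    {"x":0,"y":0,"z":-40,"ax":0,"ay":0,"az":0,"gripper":0},
    {"x":0,"y":40,"z":-10,"ax":0,"ay":0,"az":0,"gripper":0},
    {"x":0,"y":40,"z":0,"ax":0,"ay":0,"az":0,"gripper":0},
    {"x":0,"y":40,"z":0,"ax":0,"ay":0,"az":0,"gripper":0}
  ]
}}

```text
clock: 18.52
position: [0.548, 0.095, 0.1764]
ee_rot: [0.067, 0.998, 0.001, 0.002]
ft_force: [0.9, -0.3, 0.5]
grip_width: 1.0
grasp_force: 0.0
```

Request:
{"method": "apply_moves", "body": {
  "rows": [
    {"x":0,"y":40,"z":0,"ax":0,"ay":0,"az":0,"gripper":0},
    {"x":0,"y":40,"z":0,"ax":0,"ay":0,"az":0,"gripper":0},
    {"x":0,"y":40,"z":0,"ax":0,"ay":0,"az":0,"gripper":0},
    {"x":0,"y":0,"z":0,"ax":0,"ay":0,"az":0,"gripper":0},
    {"x":0,"y":0,"z":0,"ax":0,"ay":0,"az":0,"gripper":0}
  ]
}}

```text
clock: 18.93
position: [0.5623, 0.2159, 0.1744]
ee_rot: [0.064, 0.998, 0.001, 0.0]
ft_force: [-0.2, -0.9, 0.5]
grip_width: 1.001
grasp_force: 0.0
```

```bash
python3 - <<'E'
from h import *
A=Cam("scene");B=Cam("top")
for c in(A,B): print("board",desc(rectz(c,rect3((.531,-.0254),np.radians(-7.45),.28,.05,.084),half=2.5)))
m=np.hstack([cv2.resize(A.img[120:300,160:360],(420,378),interpolation=cv2.INTER_CUBIC),cv2.resize(B.img[110:290,90:280],(380,360),interpolation=cv2.INTER_CUBIC) if 0 else cv2.resize(B.img[110:290,100:280],(378,378),interpolation=cv2.INTER_CUBIC)]);cv2.imwrite("pics/final.png",m)
E
```

```text
board (array([ 0.5304, -0.0255]), np.float64(-7.53), np.float64(-7.87), np.float64(0.2802), np.float64(0.0501))
board (array([ 0.5331, -0.0241]), np.float64(-7.84), np.float64(-6.91), np.float64(0.2803), np.float64(0.049))
```

View pics/final.png

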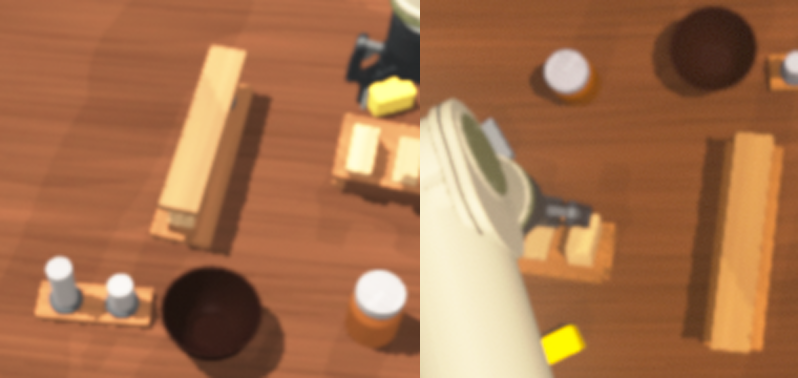

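The final view shows the board level across the post and stack (ends at crop (225,50) and (185,205)) and in line with the stand. The 34 and 10 mm spacers are still in the rack, the bowl and jar are untouched, and the gripper is clear.

```bash
python3 -c "
from workcell import *
print(hand_in())"
```

```text
the job is handed in; nothing more can be done
None
```

The 22 mm and 16 mm spacers are stacked on the seat, and the drying board lies level and centred across the post and the stack. The 10 and 34 mm spacers are still in the rack, no bystander was touched, and I handed the job in at about 19 s.

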